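Dock the order-call unit, draw off its tight cover and test its button

TASK

Get the order-call unit ready: carry or slide it by its orange upright handle, not by its cover, to the steel hold-down bracket and push it fully home under the two lipped rails, nose against the red stop, and let go of the handle. With the bracket holding the base down, draw the deep, tight green cover straight up and off and set it down gently, open side down, on the floor of the white tray. Then press the red button fully down and let it come back up, keeping unit and cover upright all along and leaving the other things on the counter where they are.

Things in the scene. Friction and masses are not known exactly. Their poses are not given: they have to be found in the camera images.
- unit: Order-call unit, loose, about 0.4 kg without cover. Origin: centre of the underside of its grey foot plate, 100 x 100 x 8 mm; x points to the nose (84 mm wide, x = 50 to 62 mm), z up. A white block 67 x 51 mm rises to 58 mm and carries the button. At -x a 30 mm wide tongue runs to x = -96 mm and carries the orange handle. The plate's +-y edges go under the bracket's lips.
- handle (a point): Centre of a good grip on the unit's orange upright handle, a slab 28 mm long (unit x), 14 mm thick (unit y), from 8 to 86 mm above the unit's underside. This point is 74 mm behind the unit's origin (unit -x), on its centre line, 68 mm above its underside. Axes as the unit's.
- cover: Deep green telescoping cover, an upside-down box 76 (x) x 60 (y) x 80 mm high, walls 3 mm, 0.11 kg, white patch on top. Origin: centre of its open rim, z up. At the start it sits on the unit, same axes, rim on the foot plate (origin 8 mm above the unit's, top at 88 mm). Spring tongues grip its end walls until it has risen 45 mm; it clears the button after 75 mm.
- cover_grip (a point): Centre of a good grip on the cover, on its axis, 64 mm above its rim (16 mm below its top); take it across its 60 mm width (cover y). The tight cover takes about 6 to 10 N to draw off, more than the unit weighs: undocked, the unit would come up with it.
- bracket: Steel hold-down bracket, fixed. Origin: on the counter where the unit's origin lies when fully home; the unit is pushed in along +x, unit x along bracket x. Rails 24 mm high, 105 mm apart inside, 129 mm over all, x = -46 to 54 mm; lips over the plate's edges from x = -26 mm, underside 10.5 mm high, 79 mm apart. Red stop, 24 mm high: inner face at x = 62 mm.
- mouth (a point): Point on the counter in front of the bracket's mouth, 105 mm before the bracket's origin (bracket -x). A unit with its origin here stands on the counter clear of rails and lips, and can then be slid in along bracket x. The flared guides reach from bracket x = -81 to -44 mm and stand 135 mm apart at their ends.
- tray: White open tray fixed to the counter, 160 (x) x 140 (y) x 14 mm high, walls and floor about 4 mm. Origin: centre of its underside. The cover fits in at any yaw.
- button (a joint): Travel of the red push button, m: 0 up, 0.006 fully down; spring, about 5 N fully down.
- button_top (a point): Centre of the top of the red button (28 mm across, in a black collar 44 mm across), on the unit's axis, 80 mm above the unit's underside when up; under the cover at the start.
- bento: Bystander: stack of two black meal boxes with clear lids, 138 x 103 x 84 mm, loose. Origin: centre of its underside.
- pencup: Bystander: round light-blue cup 76 mm across, 90 mm high, with pens up to 145 mm, loose. Origin: centre of its underside.
- bottle: Bystander: amber sauce bottle 62 mm across, 170 mm high, loose. Origin: centre of its underside.
- tape: Bystander: pink tape dispenser 55 (x) x 140 (y) x 77 mm high, loose. Origin: centre of its underside.
Not all that is in view belongs to the job. Of the things like the cover, leave any that is pink or yellow; of the rest the smaller one is meant.

How it is judged (in metres and radians):
On the way, in this order (a step that is already met when the one before it is completed fails the run):
1. the covered unit is fully home under the rails and let go (x of unit in the frame of bracket between -0.008 and 0.008 m and y of unit in the frame of bracket between -0.007 and 0.007 m and height (world z) of unit below 0.006 m and angle between the x axis of unit and the x axis of bracket, either way round below 0.08 rad and z of cover in the frame of unit below 0.016 m and contact force between the fingers and unit below 0.1 N), for 0.2 s.
2. the cover is drawn right off, with the unit still home (x of unit in the frame of bracket between -0.008 and 0.008 m and y of unit in the frame of bracket between -0.007 and 0.007 m and height (world z) of unit below 0.006 m and angle between the x axis of unit and the x axis of bracket, either way round below 0.08 rad and z of cover in the frame of unit above 0.085 m), for 0.05 s.
3. the cover stands upright on the tray's floor, let go (z of cover in the frame of tray between 0 and 0.009 m and horizontal distance between cover and tray below 0.06 m and angle between cover's own z axis and vertical below 0.08 rad and contact force between the fingers and cover below 0.1 N), for 0.2 s.
4. the button is pressed fully down (x of unit in the frame of bracket between -0.008 and 0.008 m and y of unit in the frame of bracket between -0.007 and 0.007 m and height (world z) of unit below 0.006 m and angle between the x axis of unit and the x axis of bracket, either way round below 0.08 rad and z of cover in the frame of tray between 0 and 0.009 m and horizontal distance between cover and tray below 0.06 m and angle between cover's own z axis and vertical below 0.08 rad and value of joint button above 0.0052 m), for 0.05 s.
At the end, for the whole second after the job is handed in: Unit flat and home in the bracket: origin within 8 mm along and 7 mm across of the bracket's, aligned to 0.08 rad. Cover upright (0.08 rad), open side down on the tray's floor, centre within 60 mm of the tray's. Button up (under 1 mm). Both at rest (x of unit in the frame of bracket between -0.008 and 0.008 m and y of unit in the frame of bracket between -0.007 and 0.007 m and height (world z) of unit below 0.006 m and angle between the x axis of unit and the x axis of bracket, either way round below 0.08 rad and z of cover in the frame of tray between 0 and 0.009 m and horizontal distance between cover and tray below 0.06 m and angle between cover's own z axis and vertical below 0.08 rad and value of joint button below 0.001 m and linear speed of each of cover, unit below 0.02 m/s); the robot touches nothing.
It fails at once if the cover is gripped or pushed (over 2 N) while the unit is away from its home in the bracket (over 20 mm) (contact force between the fingers and cover above 2 N and horizontal distance between unit and bracket above 0.02 m).
It fails at once if the unit or the cover is tipped by more than 0.4 rad (angle between any of unit, cover's own z axis and vertical above 0.4 rad).
It fails at once if the cover is dropped (it falls faster than 0.5 m/s, out of the fingers and off the unit) (contact force between the fingers and cover below 0.1 N and horizontal distance between cover and unit above 0.05 m and linear speed of cover above 0.5 m/s).
It fails at once if a bystander (meal boxes, pen cup, sauce bottle, tape dispenser) is moved by more than 30 mm or tipped over 0.3 rad (distance of any of bento, pencup, bottle, tape from where it was at the start of the episode above 0.03 m or angle between any of bento, pencup, bottle, tape's own z axis and vertical above 0.3 rad).
It also fails if it takes over 72 s, if anything falls off the work surface, if the arm or the gripper's body presses on something with over 40 N, if the wrist force passes 120 N, or if a joint passes its speed limit or range.

ROBOT

A 6-joint arm with a two-finger parallel gripper is mounted at the origin on the work surface. World frame = base frame: x ahead of the robot, y to its left, z up, the work surface at z = 0. Lengths are in m, angles in degrees, forces in N, time in s.
With the tool pointing down it reaches from about 0.375 to 0.9 m from the base axis. Payload 3.1 kg.
Tool frame: the origin (TCP) lies midway between the tips of the shut fingers; the grasp point (between the pads) lies 19 mm behind it; z points along the fingers, y is the direction in which the jaws open and shut (so a half turn about z gives the same grasp; the last joint's range is limited). The gripper opens to 87 mm and grips with 3 to 60 N. Pads are 19 mm wide; open, the fingers measure 117 mm over their backs; the gripper's body (75 mm by 190 mm) begins 51 mm behind the grasp point.
Start: joints at [-85.285, 30.224, 82.088, -0, 67.689, -10.227], TCP at [0.161, -0.604, 0.223] pointing down, gripper open.
Joint ranges: [-176.69, 176.69], [-43.24, 126.21], [12.49, 139.97], [-82, 262], [0, 151.66], [-163.58, 163.58]. Speed limits (degrees/s): [159.86, 159.86, 180, 180, 180, 180].

INTERFACE

Orientations are given as a 3x3 rotation matrix whose columns are the frame's x, y, z axes.
In Python, from rig import bot gives the robot as it stands.
- The arm moves only by the tool carry_out, never from a script. Its arguments are lists of equal length, an entry for each row: "grip": the gripper's target within -1 to 1 (fully open at 1, half-way at 0, shut at -1); "slide": the shift along the tool's x, y, z in mm, a list of three; "twist": the turn, a rotation vector about the tool's x, y, z in rad, a list of three. In form: {"grip": [grip, ...], "slide": [[dx, dy, dz], ...], "twist": [[wx, wy, wz], ...]}. A call has 1 to 12 rows; each row shifts and turns the pose as measured when the row begins, along the tool's axes as they then stand; what a row does not reach is not made up. A row lasts 1/10 s, in which the tool goes at most 50 mm and 8.59 degrees, less where a joint would pass 70% of its speed; a pose out of reach is approached as far as the arm can. A call is refused whole if a number of a shift passes 50 or a number of a turn 0.15, either way. A call with a gripper value outside its range is refused whole. The fingers move at their own pace and stop on an object; the grip force is fixed at half the most. Time passes only in rows, so rows that do not move let the fingers close. It gives the time, the measured TCP pose, the force and the opening at its end, in the units of the state.
- bot.read_state(): the state, without advancing time (a new reading comes with each control period).
- bot.capture(name): name is "side" or "top"; returns a dict with "color" (420x560x3 uint8, red, green, blue), "depth" (420x560 float32, m along the optical axis (not along the pixel's ray), 0 where there is no reading), "fx", "fy", "cx", "cy" (pixels), "position" and "rotation" of the camera in the world. Camera axes: x right, y up, looking along -z (the intrinsics and any distortion apply to the point x, -y, -z); pixel columns grow to the right and rows downward; lengths in m; the calibration is good to about 2 mm. A picture is of the moment at which its call begins.
- bot.hand_in(): hands the job in, once; it reports no verdict.
The state is a dict: "time_s": time; "joint_positions": joint angles; "qvel": joint speeds; "tau": joint torques, N m; "position": TCP position; "tcp_rot": TCP orientation; "force": force on the tool from outside, world axes, zero at the start; "moment": the same for the moment, N m; "opening": opening from 0.0 (shut) to 1.0 (fully open).
Only numpy, scipy, OpenCV 4.12 (cv2) and the standard library are available. Lean on these libraries where they do the work, as an engineer would, in place of code of your own. Each camera call takes 0.05 s, during which the arm holds its last target.

## Working session

There is one attempt and no reset: what is moved stays moved. The work goes in short steps, Python scripts to look and compute and a tool call to move; the robot and the scene stay as the last step left them, time stands still between calls to the robot, and variables do not carry over. Pictures are saved under pics/ and viewed, and the job is handed in when it is done.

Besides the shell and the picture viewer there is one more tool, called after ">>>" as name(argument=value, ...) on one line, values as JSON. carry_out: Moves the arm, as the interface text tells. Its arguments: {"type":"object","properties":{"grip":{"type":"array"},"slide":{"type":"array"},"twist":{"type":"array"}},"required":["grip","slide","twist"]}

```bash
ls; mkdir -p pics; python3 - <<'E'
from rig import bot
import cv2,numpy as np
print(bot.read_state())
for n in("top","side"):
    c=bot.capture(n)
    cv2.imwrite(f"pics/{n}0.png",c["color"][:,:,::-1])
    np.savez(f"{n}0.npz",**c)
    print(n,c["fx"],c["fy"],c["cx"],c["cy"],c["position"],c["rotation"],c.keys())
E
```

```text
pics
{'time_s': 0.0, 'joint_positions': array([-8.52846644e+01,  3.02785795e+01,  8.21556496e+01,  6.06955832e-04,
        6.76902421e+01, -1.02268287e+01]), 'qvel': array([-0.1416203 , -0.07421334,  0.03778834, -0.06351901,  0.04405715,
       -0.05978655]), 'tau': array([-3.52281950e-04, -4.40035915e+01, -1.76593298e+01,  6.32991409e-02,
        5.84449363e-02, -1.65338565e-04]), 'position': array([ 0.16112772, -0.60311688,  0.22157988]), 'tcp_rot': array([[ 9.66187665e-01,  2.57839809e-01, -1.68817996e-04],
       [ 2.57839561e-01, -9.66185318e-01,  2.16588358e-03],
       [ 3.95341541e-04, -2.13617796e-03, -9.99997640e-01]]), 'force': array([-0.17767189, -0.45257   ,  0.0599996 ]), 'moment': array([ 0.01643034, -0.00908207,  0.01131814]), 'opening': 1.0006390154265623}
top 533.8901491959407 533.8901491959407 276.7821175512725 209.28010607874174 [0.3272065  0.03514163 1.46070149] [[-0.01917983  0.98477967 -0.17274589]
 [-0.99979004 -0.02013706 -0.00379035]
 [-0.00721126  0.17263693  0.98495913]] dict_keys(['color', 'depth', 'fx', 'fy', 'cx', 'cy', 'position', 'rotation'])
side 404.9767986718387 404.9767986718387 279.72489697584075 212.7041737289119 [0.53898018 0.78342511 0.67537594] [[-0.99979398 -0.01954013 -0.00549324]
 [ 0.00776672 -0.61832608  0.78588328]
 [-0.01875288  0.78567871  0.61835046]] dict_keys(['color', 'depth', 'fx', 'fy', 'cx', 'cy', 'position', 'rotation'])
```

View pics/top0.png

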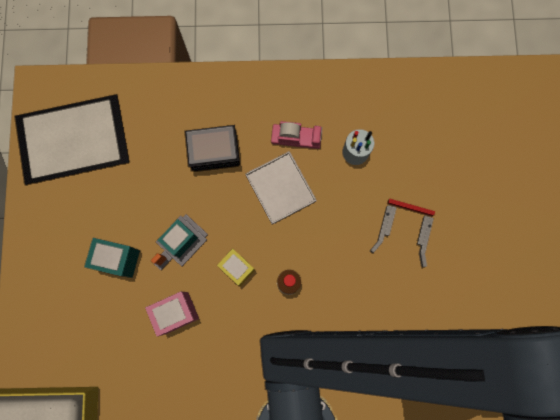

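View pics/side0.png

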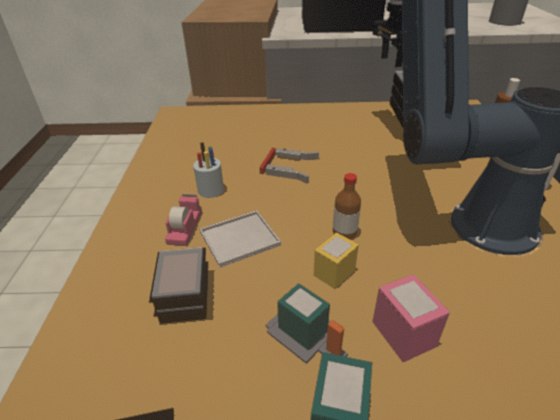

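The top view shows the unit at about (182,240) with its orange handle at (160,260) and its nose to the upper right. The bracket is at (408,225) with its red stop at the far side, and the tray is at (281,188). The bottle at (289,281) and the yellow box at (236,267) are nearby. The larger green box at (112,258) is the decoy.

```bash
cat > h.py <<'E'
import numpy as np,cv2
def load(n): 
    d=np.load(n+".npz"); return {k:d[k] for k in d.files}
def cloud(c):
    h,w=c["depth"].shape; u,v=np.meshgrid(np.arange(w),np.arange(h)); d=c["depth"]
    p=np.stack([(u-c["cx"])/c["fx"]*d,-(v-c["cy"])/c["fy"]*d,-d],-1)
    P=p@c["rotation"].T+c["position"]; P[d==0]=np.nan; return P
def ray(c,uv,z):
    uv=np.atleast_2d(uv).astype(float)
    r=np.stack([(uv[:,0]-c["cx"])/c["fx"],-(uv[:,1]-c["cy"])/c["fy"],-np.ones(len(uv))],-1)@c["rotation"].T
    return c["position"]+r*((z-c["position"][2])/r[:,2])[:,None]
def hsv(c): return cv2.cvtColor(c["color"],cv2.COLOR_RGB2HSV)
def rect(pts):
    (cx,cy),(w,h),a=cv2.minAreaRect((pts[:,:2]*1000).astype(np.float32)); return np.round([cx,cy,w,h,a],1)
E
python3 - <<'E'
from h import *
for n in("top0","side0"):
    c=load(n);P=cloud(c);H=hsv(c);z=P[...,2]
    print(n,"table z",np.nanmedian(z[np.abs(H[...,0].astype(int)-14)<4]))
    on=(P[...,0]>0.25)&(P[...,0]<1.0)&(np.abs(P[...,1])<.75)
    def rep(name,m,zlo,zhi,minA=15):
        m=(m&on&(z>zlo)&(z<zhi)).astype(np.uint8)
        k,l,s,ce=cv2.connectedComponentsWithStats(m)
        for i in range(1,k):
            if s[i,4]>=minA:
                q=P[l==i]; print(name,"px",ce[i].round(),s[i,4],"rect",rect(q),"z",np.nanpercentile(q[:,2],[5,50,95]).round(4))
    h,S,V=[H[...,i].astype(int) for i in range(3)]
    rep("green",(h>70)&(h<100)&(S>90),.0,.2)
    rep("orange",((h<10))&(S>180)&(V>120),.02,.12,8)
    rep("red",((h<5)|(h>174))&(S>180),.005,.2,8)
    rep("white",(S<60)&(V>110),.0,.016,40)
    rep("whitetop",(S<60)&(V>110),.07,.13,40)
    rep("grey",(S<70)&(V>50)&(V<200),.002,.03,20)
    rep("tall",np.ones_like(h,bool),.03,.2,40)
E
```

```text
top0 table z -0.00033928845364927795
green px [180. 241.] 362 rect [501.  303.9  59.1  73.3  46.9] z [0.026  0.0851 0.0917]
green px [117. 259.] 738 rect [452.1 474.9 100.1  75.7  75. ] z [0.021  0.1025 0.1087]
orange px [411. 206.] 156 rect [ 579.2 -327.1  127.9   12.5   72.2] z [0.0204 0.0234 0.0279]
red px [411. 207.] 217 rect [ 578.8 -325.8  126.3   13.2   73. ] z [0.0159 0.0226 0.0279]
red px [289. 280.] 114 rect [380.7  12.3  27.7  28.5  88.3] z [0.131  0.1689 0.1739]
white px [ 71. 139.] 5239 rect [799.6 621.9 185.  251.1  11.6] z [0.0024 0.0074 0.0125]
white px [280. 187.] 2373 rect [643.9  29.7 159.5 138.7  26.8] z [0.0006 0.0044 0.0125]
white px [192. 236.] 286 rect [506.1 301.   98.1 108.5  46.4] z [0.0026 0.0079 0.0124]
whitetop px [289. 128.] 136 rect [791.    2.3  41.1  32.3  83.2] z [0.0706 0.0748 0.0804]
whitetop px [211. 144.] 1362 rect [749.9 214.2  87.9 120.6   6.3] z [0.079  0.0836 0.0886]
whitetop px [359. 143.] 395 rect [ 743.  -183.5   72.    73.6   23.7] z [0.0848 0.0892 0.0944]
whitetop px [175. 236.] 363 rect [502.2 305.5  44.9  56.   46. ] z [0.0834 0.0887 
[... 3575 characters left out ...]
]
tall px [207. 169.] 952 rect [ 744.4 -179.6   75.4   66.4   18. ] z [0.0356 0.0874 0.1355]
tall px [347. 205.] 1187 rect [383.6  21.7  61.7  45.6   0.7] z [0.038  0.1005 0.1699]
tall px [182. 212.] 790 rect [789.7 -29.2 123.   52.   81.8] z [0.0338 0.0546 0.077 ]
tall px [335. 255.] 1380 rect [424.4 149.1  79.   62.   45.8] z [0.0354 0.0787 0.0824]
tall px [180. 282.] 3501 rect [751.  211.7 103.6 140.5   5.9] z [0.0344 0.0836 0.086 ]
tall px [410. 312.] 3778 rect [309.7 313.3  80.5 100.7  23.3] z [0.0382 0.1029 0.1065]
tall px [308. 316.] 2459 rect [485.9 319.8  62.5 127.2  46.8] z [0.0361 0.0847 0.0903]
tall px [342. 389.] 3462 rect [454.8 473.6 101.6  78.6  75.8] z [0.1037 0.1057 0.1075]
```

```bash
python3 - <<'E'
import cv2
im=cv2.imread("pics/top0.png")
a=cv2.resize(im[180:300,140:260],None,fx=4.8,fy=4.8,interpolation=cv2.INTER_CUBIC)
cv2.imwrite("pics/unit_top.png",a)
a=cv2.resize(im[180:280,350:450],None,fx=5.8,fy=5.8,interpolation=cv2.INTER_CUBIC)
cv2.imwrite("pics/brk_top.png",a)
E
```

```text
(no output)
```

View pics/brk_top.png

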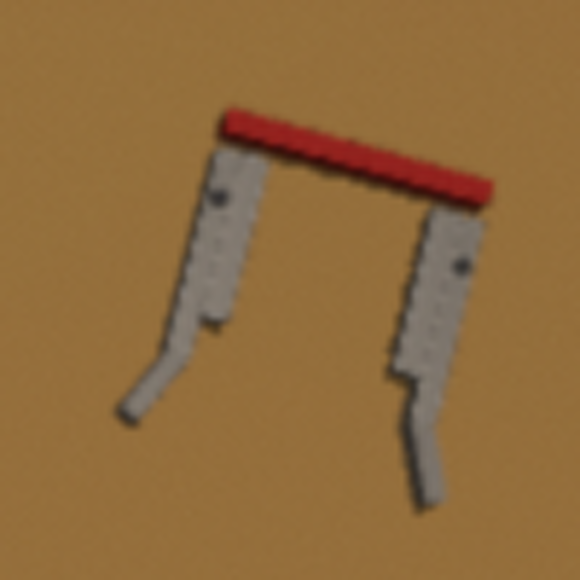

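View pics/unit_top.png

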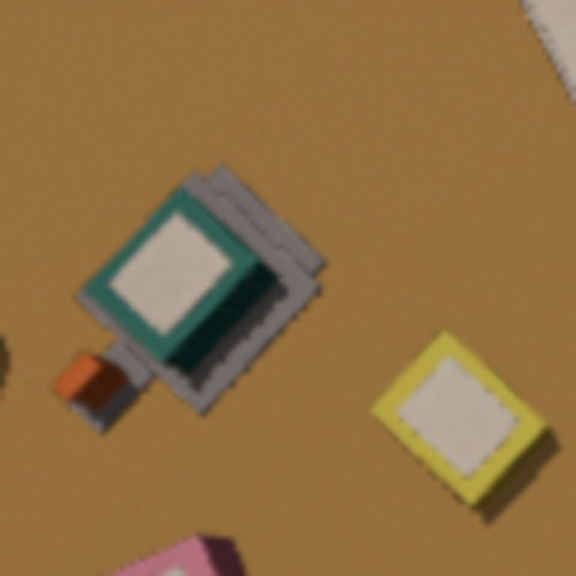

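```bash
python3 - <<'E'
from h import *
for n in("top0","side0"):
    c=load(n);P=cloud(c);H=hsv(c)
    h,S,V=[H[...,i].astype(int) for i in range(3)]
    red=((h<6)|(h>172))&(S>150)&(V>50)
    box=(P[...,0]>.52)&(P[...,0]<.62)&(P[...,1]<-.2)&(P[...,1]>-.45)
    vv,uu=np.nonzero(red&box)
    X=ray(c,np.c_[uu,vv],.024); print(n,"stop",rect(X),len(X))
    grey=(S<80)&(V>60)
    box=(P[...,0]>.40)&(P[...,0]<.60)&(P[...,1]<-.2)&(P[...,1]>-.45)&(P[...,2]>.018)
    k,l,s,ce=cv2.connectedComponentsWithStats((grey&box).astype(np.uint8))
    for i in range(1,k):
        if s[i,4]<40: continue
        vv,uu=np.nonzero(l==i);X=ray(c,np.c_[uu,vv],.024)
        q=X[:,:2]; d0=np.array([np.cos(np.radians(-14)),np.sin(np.radians(-14))])
        t=q@d0; t0=t.max()
        m=(t>t0-.085)&(t<t0-.01)
        vx,vy,x0,y0=cv2.fitLine(q[m].astype(np.float32),cv2.DIST_HUBER,0,.01,.01).ravel()
        print(n,"rail",ce[i].round(),s[i,4],"yaw",np.degrees(np.arctan(vy/vx)),"thru",x0,y0)
    green=(h>70)&(h<100)&(S>90)
E
```

```text
top0 stop [ 578.4 -325.7  126.9   13.8   72.4] 230
top0 rail [385. 226.] 332 yaw -20.470194 thru 0.5391245 -0.2586469
top0 rail [424. 237.] 345 yaw -16.582897 thru 0.50645584 -0.357805
side0 stop [ 583.4 -315.3  148.    11.3   73.4] 74
side0 rail [295. 152.] 196 yaw -16.62883 thru 0.50859386 -0.3570732
side0 rail [285. 170.] 226 yaw -21.469114 thru 0.550158 -0.2611614
```

```bash
python3 - <<'E'
from h import *
c=load("top0")
f=lambda x,y:((x+.5)/5.8-.5+350,(y+.5)/5.8-.5+180)
pts=dict(stopTL=f(228,107),stopTR=f(494,182),stopBR=f(488,208),stopBL=f(220,135),rTR=f(485,222),rBR=f(438,415),rTL=f(430,207),rLipBL=f(390,373),lTR=f(268,160),lLipBR=f(226,322),lTL=f(213,150),lBL=f(165,347))
X={k:ray(c,v,.024)[0]*1000 for k,v in pts.items()}
for k,v in X.items(): print(k,v[:2].round(1))
g=lambda a,b:np.degrees(np.arctan2(*(X[b]-X[a])[1::-1]))
for a,b in [("stopTR","stopTL"),("stopBR","stopBL")]: print(a,g(a,b)-90, np.linalg.norm(X[a]-X[b]))
for a,b in [("rBR","rTR"),("rLipBL","rTL"),("lLipBR","lTR"),("lBL","lTL")]: print(a,g(a,b),np.linalg.norm(X[a]-X[b]))
E
```

```text
stopTL [ 604.2 -266.8]
stopTR [ 565.7 -389.6]
stopBR [ 553.4 -385.9]
stopBL [ 590.8 -262.3]
rTR [ 546.8 -384.1]
rBR [ 456.7 -356. ]
rTL [ 554.4 -358.8]
rLipBL [ 476.7 -335. ]
lTR [ 578.4 -284.2]
lLipBR [ 502.1 -260.3]
lTL [ 583.7 -258.6]
lBL [ 491.  -231.2]
stopTR -17.38735873964609 128.6339887371171
stopBR -16.83016427857858 129.11950219687685
rBR -17.303288091515856 94.32730742359857
rLipBL -16.999115933411076 81.27506946118606
lLipBR -17.446156000300142 79.9623405120985
lBL -16.46490665302537 96.70112782761515
```

Bracket origin comes out at about (0.513, -0.305) with yaw -17.1°. The unit is at about (0.5025, 0.304) with yaw -43.4°, and the handle at about (0.448, 0.355). I'll swing over to the handle at height along an arc.

>>> carry_out(grip=[1, 1, 1, 1, 1, 1, 1, 1, 1, 1, 1, 1], slide=[[50, -2, -8], [50, -2, -8], [50, -2, -8], [50, -2, -8], [50, -2, 0], [50, -2, 0], [50, -2, 0], [50, -2, 0], [50, -2, 0], [50, -2, 0], [50, -2, 0], [50, -2, 0]], twist=[[0, 0, -0.08], [0, 0, -0.08], [0, 0, -0.08], [0, 0, -0.08], [0, 0, -0.08], [0, 0, -0.08], [0, 0, -0.08], [0, 0, -0.08], [0, 0, -0.08], [0, 0, -0.08], [0, 0, -0.08], [0, 0, -0.08]])

```text
time_s: 1.3
position: [0.5817, -0.2152, 0.2482]
tcp_rot: [[0.32, 0.947, -0.003], [0.947, -0.32, 0.005], [0.004, -0.005, -1.0]]
force: [-0.7, 0.3, 0.0]
opening: 1.002
```

```bash
cat > go.py <<'E'
import sys,numpy as np
from rig import bot
from scipy.spatial.transform import Rotation as R
# target x y z psi (mm, deg): remaining tool-frame shift and turn
def delta(x,y,z,psi):
    s=bot.read_state();p=s["position"]*1000;T=s["tcp_rot"]
    a=np.radians(psi);G=np.array([[np.cos(a),np.sin(a),0],[np.sin(a),-np.cos(a),0],[0,0,-1]])
    print("t",round(s["time_s"],2),"p",p.round(1),"psi",np.degrees(np.arctan2(T[1,0],T[0,0])).round(2),"tilt",np.degrees(np.arccos(-T[2,2])).round(2),"open",round(s["opening"],3),"F",s["force"].round(1),"M",s["moment"].round(2),"J",s["joint_positions"].round(0))
    print("slide",(T.T@(np.array([x,y,z])-p)).round(1),"twist",R.from_matrix(T.T@G).as_rotvec().round(4))
if __name__=="__main__": delta(*map(float,sys.argv[1:5]))
E
python3 go.py 448 355.3 180 136.6
```

```text
t 1.3 p [ 581.7 -215.2  248.2] psi 71.35 tilt 0.34 open 1.002 F [-0.7  0.3  0. ] M [-0.04 -0.13  0.01] J [-31.  28.  81.   0.  71. -12.]
slide [ 497.5 -308.8   71.6] twist [-0.0018 -0.0061 -1.1388]
```

>>> carry_out(grip=[1, 1, 1, 1, 1, 1, 1, 1, 1, 1, 1, 1], slide=[[50, -6, 0], [50, -6, 0], [50, -6, 0], [50, -6, 0], [50, -6, 0], [50, -6, 0], [50, -6, 0], [50, -6, 0], [50, -6, 0], [50, -6, 0], [50, -6, 0], [40, -6, 0]], twist=[[0, 0, -0.09], [0, 0, -0.09], [0, 0, -0.09], [0, 0, -0.09], [0, 0, -0.09], [0, 0, -0.09], [0, 0, -0.09], [0, 0, -0.09], [0, 0, -0.09], [0, 0, -0.09], [0, 0, -0.09], [0, 0, -0.09]])

```text
time_s: 2.5
position: [0.4152, 0.322, 0.2467]
tcp_rot: [[-0.719, 0.695, -0.005], [0.695, 0.719, 0.008], [0.009, 0.002, -1.0]]
force: [-0.5, 0.6, -0.3]
opening: 1.0
```

```bash
python3 go.py 448 355.3 130 136.6
```

```text
t 2.5 p [415.2 322.  246.7] psi 135.95 tilt 0.54 open 1.0 F [-0.5  0.6 -0.3] M [ 0.12 -0.17  0.  ] J [ 25.  21.  95.   1.  65. -21.]
slide [ -1.5  46.5 116.7] twist [ 0.0019 -0.0093 -0.0114]
```

>>> carry_out(grip=[1, 1, 1, 1, 1], slide=[[0, 24, 30], [0, 22, 30], [-1, 0, 30], [0, 0, 25], [0, 0, 0]], twist=[[0, -0.01, -0.01], [0, 0, 0], [0, 0, 0], [0, 0, 0], [0, 0, 0]])

```text
time_s: 3.0
position: [0.4416, 0.3618, 0.1288]
tcp_rot: [[-0.735, 0.678, 0.002], [0.678, 0.735, 0.002], [0.0, 0.003, -1.0]]
force: [-0.8, -0.4, -0.5]
opening: 0.998
```

```bash
python3 go.py 448 355.3 49 136.6; python3 - <<'E'
from rig import bot
import cv2,numpy as np
for n in("side","top"):
    c=bot.capture(n); cv2.imwrite(f"pics/{n}1.png",c["color"][:,:,::-1]); np.savez(f"{n}1.npz",**c)
E
```

```text
t 3.0 p [441.6 361.8 128.8] psi 137.31 tilt 0.15 open 0.998 F [-0.8 -0.4 -0.5] M [-0.01 -0.13  0.  ] J [ 28.  33.  95.   0.  52. -19.]
slide [-9.1 -0.6 79.8] twist [ 0.0026 -0.0002  0.0124]
```

View pics/side1.png

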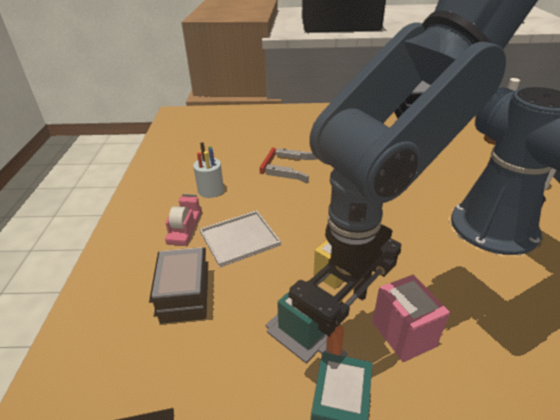

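>>> carry_out(grip=[1, 1, 1, 1, 1], slide=[[-9, 0, 5], [0, 0, 25], [0, 0, 25], [0, 0, 20], [0, 0, 4]], twist=[[0, 0, 0.012], [0, 0, 0], [0, 0, 0], [0, 0, 0], [0, 0, 0]])

```text
time_s: 3.6
position: [0.4607, 0.358, 0.0595]
tcp_rot: [[-0.724, 0.69, 0.026], [0.69, 0.724, 0.013], [-0.009, 0.028, -1.0]]
force: [-0.9, 0.2, 0.0]
opening: 1.005
```

```bash
python3 go.py 448 355.3 49 136.6; python3 - <<'E'
from rig import bot
import cv2,numpy as np
c=bot.capture("side"); a=cv2.resize(c["color"][240:400,240:440,::-1],None,fx=3.5,fy=3.5,interpolation=cv2.INTER_CUBIC); cv2.imwrite("pics/side2.png",a)
E
```

```text
t 3.6 p [460.7 358.   59.5] psi 136.36 tilt 1.67 open 1.005 F [-0.9  0.2  0. ] M [ 0.05 -0.11  0.02] J [ 27.  40.  97.   0.  42. -20.]
slide [  7.4 -11.   10.1] twist [ 0.0276  0.0095 -0.0041]
```

View pics/side2.png

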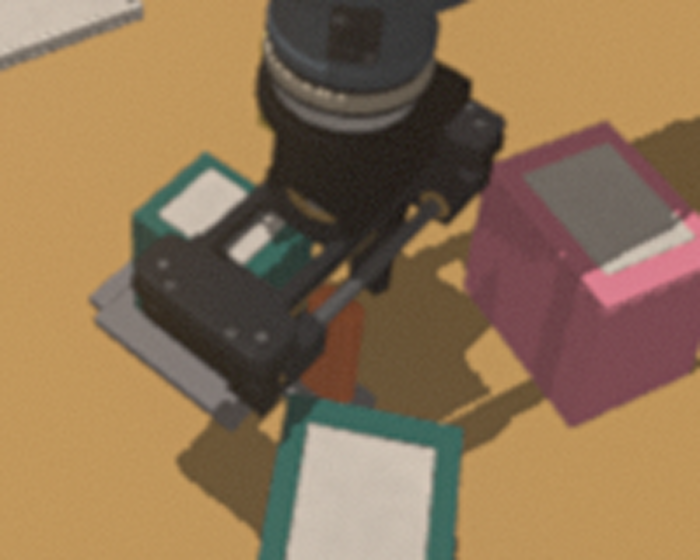

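>>> carry_out(grip=[1, 1, 1], slide=[[7, -11, 5], [0, 0, 0], [0, 0, 0]], twist=[[0.028, 0.01, 0], [0, 0, 0], [0, 0, 0]])

```text
time_s: 3.95
position: [0.4502, 0.3554, 0.0576]
tcp_rot: [[-0.723, 0.691, 0.003], [0.691, 0.723, 0.002], [-0.001, 0.004, -1.0]]
force: [0.3, 0.6, 0.7]
opening: 1.003
```

```bash
python3 go.py 448 355.3 49 136.6
```

```text
t 3.95 p [450.2 355.4  57.6] psi 136.3 tilt 0.23 open 1.003 F [0.3 0.6 0.7] M [-0.01 -0.16  0.01] J [ 27.  40.  97.   0.  43. -19.]
slide [ 1.5 -1.6  8.6] twist [ 0.0039  0.0011 -0.0052]
```

>>> carry_out(grip=[1, 1, 0, -1, -1, -1, -1, -1, -1, -1], slide=[[1, -2, 5], [0, 0, 4], [0, 0, 0], [0, 0, 0], [0, 0, 0], [0, 0, 0], [0, 0, 0], [0, 0, 0], [0, 0, 0], [0, 0, 0]], twist=[[0.004, 0, -0.005], [0, 0, 0], [0, 0, 0], [0, 0, 0], [0, 0, 0], [0, 0, 0], [0, 0, 0], [0, 0, 0], [0, 0, 0], [0, 0, 0]])

```text
time_s: 4.95
position: [0.4489, 0.3554, 0.0496]
tcp_rot: [[-0.727, 0.687, 0.004], [0.687, 0.727, 0.001], [-0.002, 0.003, -1.0]]
force: [0.0, 0.6, -0.5]
opening: 0.355
```

```bash
python3 go.py 448 355.3 94 136.6
```

```text
t 4.95 p [448.9 355.4  49.6] psi 136.65 tilt 0.21 open 0.355 F [ 0.   0.6 -0.5] M [ 0.03 -0.17 -0.04] J [ 27.  40.  97.  -0.  42. -19.]
slide [  0.5  -0.6 -44.4] twist [0.003  0.0023 0.0008]
```

>>> carry_out(grip=[-1, -1, -1, -1, -1, -1, -1], slide=[[0, 0, 0], [0, 0, 0], [0, 0, 0], [0, 0, 0], [0, 0, 0], [0, 0, 0], [0, 0, 0]], twist=[[0, 0, 0], [0, 0, 0], [0, 0, 0], [0, 0, 0], [0, 0, 0], [0, 0, 0], [0, 0, 0]])

```text
time_s: 5.65
position: [0.4487, 0.3552, 0.0496]
tcp_rot: [[-0.727, 0.687, 0.003], [0.687, 0.727, 0.0], [-0.002, 0.002, -1.0]]
force: [0.3, 0.2, 0.0]
opening: 0.158
```

```bash
python3 go.py 448 355.3 94 136.6
```

```text
t 5.65 p [448.7 355.2  49.6] psi 136.61 tilt 0.17 open 0.158 F [0.3 0.2 0. ] M [-0.03 -0.09 -0.1 ] J [ 27.  40.  97.  -0.  42. -19.]
slide [  0.4  -0.3 -44.4] twist [0.0023 0.002  0.0002]
```

Gripped at an opening of 0.158, about 14 mm. I'll do a gentle test lift.

>>> carry_out(grip=[-1, -1, -1, -1, -1, -1, -1, -1], slide=[[0, 0, -4], [0, 0, -4], [0, 0, -5], [0, 0, -5], [0, 0, -5], [0, 0, -5], [0, 0, 0], [0, 0, 0]], twist=[[0, 0, 0], [0, 0, 0], [0, 0, 0], [0, 0, 0], [0, 0, 0], [0, 0, 0], [0, 0, 0], [0, 0, 0]])

```text
time_s: 6.45
position: [0.4458, 0.3543, 0.0779]
tcp_rot: [[-0.726, 0.687, -0.003], [0.687, 0.726, -0.002], [0.001, -0.004, -1.0]]
force: [0.1, -0.3, -4.7]
opening: 0.158
```

```bash
python3 go.py 448 355.3 94 136.6; python3 - <<'E'
from rig import bot
import cv2,numpy as np
c=bot.capture("side"); a=cv2.resize(c["color"][240:400,240:440,::-1],None,fx=3.5,fy=3.5,interpolation=cv2.INTER_CUBIC); cv2.imwrite("pics/side3.png",a); np.savez("side3.npz",**c)
E
```

```text
t 6.45 p [445.8 354.3  77.9] psi 136.58 tilt 0.22 open 0.158 F [ 0.1 -0.3 -4.7] M [ 0.2  0.1 -0. ] J [ 27.  38.  97.   0.  46. -19.]
slide [ -0.9   2.2 -16.2] twist [-0.0036 -0.0013 -0.0003]
```

View pics/side3.png

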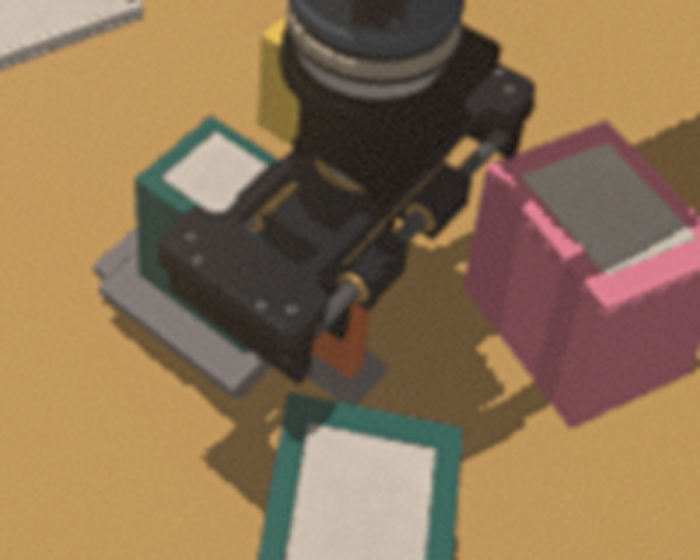

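```bash
cat > tilt.py <<'E'
import sys
from h import *
c=load(sys.argv[1]);P=cloud(c);H=hsv(c)
h,S,V=[H[...,i].astype(int) for i in range(3)]
x0,x1,y0,y1,z0,z1=map(float,sys.argv[2:8])
m=(S<60)&(V>110)&(P[...,0]>x0)&(P[...,0]<x1)&(P[...,1]>y0)&(P[...,1]<y1)&(P[...,2]>z0)&(P[...,2]<z1)
k,l,s,ce=cv2.connectedComponentsWithStats(m.astype(np.uint8))
i=1+s[1:,4].argmax(); q=P[l==i]; A=np.c_[q[:,:2]-q[:,:2].mean(0),np.ones(len(q))]
co=np.linalg.lstsq(A,q[:,2],rcond=None)[0]; print(len(q),rect(q),"z",co[2].round(4),"slope xy",co[:2].round(3))
E
python3 tilt.py side3 .4 .6 .2 .4 .09 .15; python3 tilt.py side0 .4 .6 .2 .4 .08 .15
```

```text
393 [507.9 294.5  45.8  38.8  48.3] z 0.1167 slope xy [-0.011  0.01 ]
579 [503.7 302.4  45.5  56.4  45.4] z 0.0893 slope xy [0.    0.008]
```

>>> carry_out(grip=[-1, -1, -1, -1, -1, -1, -1, -1, -1, -1, -1, -1], slide=[[0, 0, -10], [-3, 2, -10], [-6, 4, -6], [-7, 4, 0], [-8, 4, 0], [-8, 3, 0], [-9, 2, 0], [-9, 2, 0], [-8, 1, 0], [-8, 0, 0], [-5, 0, 0], [0, 0, 0]], twist=[[0, 0, 0], [0, 0, -0.03], [0, 0, -0.06], [0, 0, -0.09], [0, 0, -0.1], [0, 0, -0.1], [0, 0, -0.1], [0, 0, -0.1], [0, 0, -0.08], [0, 0, -0.06], [0, 0, -0.03], [0, 0, 0]])

```text
time_s: 7.7
position: [0.5209, 0.345, 0.1084]
tcp_rot: [[-1.0, -0.025, -0.01], [-0.025, 1.0, -0.006], [0.01, -0.006, -1.0]]
force: [0.1, -0.1, -5.3]
opening: 0.162
```

```bash
python3 go.py 520 -100 105 180
```

```text
t 7.7 p [520.9 345.  108.4] psi -178.55 tilt 0.65 open 0.162 F [ 0.1 -0.1 -5.3] M [ 0.09  0.04 -0.06] J [ 23.  38.  87.  -0.  55. -68.]
slide [  12.1 -444.9    6.1] twist [-0.006  -0.0097  0.0253]
```

>>> carry_out(grip=[-1, -1, -1, -1, -1, -1, -1, -1, -1, -1, -1, -1], slide=[[1, -8, 0], [1, -18, 0], [1, -28, 0], [1, -36, 0], [1, -40, 0], [1, -40, 0], [1, -40, 0], [1, -40, 0], [1, -40, 0], [1, -40, 0], [1, -40, 0], [1, -40, 0]], twist=[[-0.003, -0.005, 0.02], [-0.003, -0.005, 0.005], [0, 0, 0], [0, 0, 0], [0, 0, 0], [0, 0, 0], [0, 0, 0], [0, 0, 0], [0, 0, 0], [0, 0, 0], [0, 0, 0], [0, 0, 0]])

```text
time_s: 8.9
position: [0.4971, -0.0776, 0.1123]
tcp_rot: [[-1.0, 0.003, -0.003], [0.003, 1.0, -0.003], [0.003, -0.003, -1.0]]
force: [0.8, -1.1, -5.5]
opening: 0.158
```

```bash
python3 go.py 342 -252.5 105 162.9
```

```text
t 8.9 p [497.1 -77.6 112.3] psi 179.86 tilt 0.22 open 0.158 F [ 0.8 -1.1 -5.5] M [0.12 0.11 0.04] J [ -22.   31.  105.   -0.   44. -111.]
slide [ 154.6 -175.2    8.2] twist [-0.0029 -0.0025  0.2959]
```

>>> carry_out(grip=[-1, -1, -1, -1, -1, -1, -1, -1, -1, -1, -1], slide=[[4, -30, 0], [10, -30, 0], [16, -25, 0], [20, -20, 0], [22, -18, 0], [22, -14, 0], [22, -14, 0], [18, -10, 0], [12, -6, 0], [6, -3, 0], [0, 0, 0]], twist=[[0, 0, 0.02], [0, 0, 0.03], [0, 0, 0.03], [0, 0, 0.04], [0, 0, 0.04], [0, 0, 0.04], [0, 0, 0.04], [0, 0, 0.03], [0, 0, 0.02], [0, 0, 0], [0, 0, 0]])

```text
time_s: 10.0
position: [0.319, -0.2345, 0.1189]
tcp_rot: [[-0.948, 0.317, 0.002], [0.317, 0.948, -0.015], [-0.007, -0.013, -1.0]]
force: [-0.3, 0.8, -5.5]
opening: 0.159
```

```bash
python3 go.py 342 -252.5 60 162.9; python3 - <<'E'
from rig import bot
import cv2,numpy as np
for n in("side","top"):
    c=bot.capture(n); cv2.imwrite(f"pics/{n}4.png",c["color"][:,:,::-1]); np.savez(f"{n}4.npz",**c)
E
```

```text
t 10.0 p [ 319.  -234.5  118.9] psi 161.5 tilt 0.85 open 0.159 F [-0.3  0.8 -5.5] M [0.27 0.05 0.05] J [ -52.   24.  120.   -1.   35. -123.]
slide [-27.1  -9.   59.2] twist [-0.0132  0.0069 -0.0244]
```

View pics/top4.png

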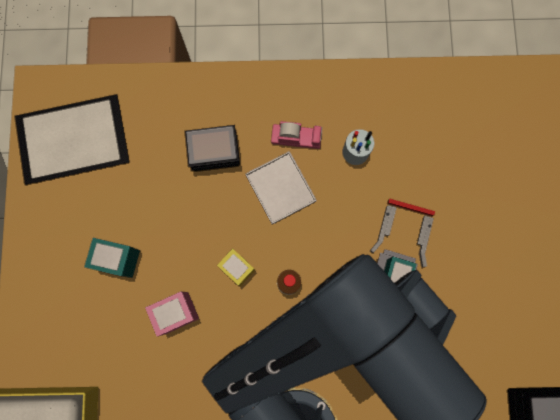

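View pics/side4.png

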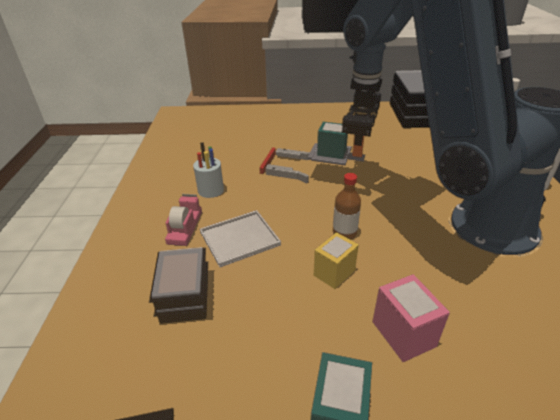

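>>> carry_out(grip=[-1, -1, -1, -1, -1, -1, -1, -1, -1], slide=[[-8, -3, 0], [-10, -3, 5], [-7, -3, 10], [0, 0, 12], [0, 0, 12], [0, 0, 10], [0, 0, 8], [0, 0, 0], [0, 0, 0]], twist=[[-0.013, 0.007, -0.024], [0, 0, 0], [0, 0, 0], [0, 0, 0], [0, 0, 0], [0, 0, 0], [0, 0, 0], [0, 0, 0], [0, 0, 0]])

```text
time_s: 11.0
position: [0.3499, -0.2539, 0.056]
tcp_rot: [[-0.958, 0.288, 0.005], [0.288, 0.958, -0.006], [-0.007, -0.005, -1.0]]
force: [-0.0, 0.8, -4.4]
opening: 0.159
```

```bash
python3 go.py 342 -252.5 50 162.9
```

```text
t 11.0 p [ 349.9 -253.9   56. ] psi 163.28 tilt 0.46 open 0.159 F [-0.   0.8 -4.4] M [0.14 0.16 0.  ] J [ -51.   34.  118.   -0.   28. -124.]
slide [ 8.  -0.9  5.9] twist [-0.0045  0.0066  0.0066]
```

>>> carry_out(grip=[-1, -1, -1, -1, -1, -1], slide=[[8, -1, 1], [0, 0, 2], [0, 0, 2], [0, 0, 1], [0, 0, 0], [0, 0, 0]], twist=[[-0.004, 0.006, 0.006], [0, 0, 0], [0, 0, 0], [0, 0, 0], [0, 0, 0], [0, 0, 0]])

```text
time_s: 11.6
position: [0.3419, -0.2533, 0.051]
tcp_rot: [[-0.956, 0.294, 0.002], [0.294, 0.956, -0.003], [-0.003, -0.002, -1.0]]
force: [0.5, 0.0, -3.6]
opening: 0.156
```

```bash
python3 go.py 342 -252.5 50 162.9; python3 - <<'E'
from rig import bot
import cv2,numpy as np
for n in("side","top"):
    c=bot.capture(n); np.savez(f"{n}5.npz",**c)
    b=(slice(100,220),slice(240,400)) if n=="side" else (slice(180,300),slice(340,500))
    cv2.imwrite(f"pics/{n}5.png",cv2.resize(c["color"][b][:,:,::-1],None,fx=5,fy=5,interpolation=cv2.INTER_CUBIC))
E
```

```text
t 11.6 p [ 341.9 -253.3   51. ] psi 162.89 tilt 0.23 open 0.156 F [ 0.5  0.  -3.6] M [ 0.25 -0.04  0.07] J [ -52.   35.  118.   -0.   27. -125.]
slide [0.2 0.8 1. ] twist [-0.0023  0.0033 -0.0002]
```

View pics/top5.png

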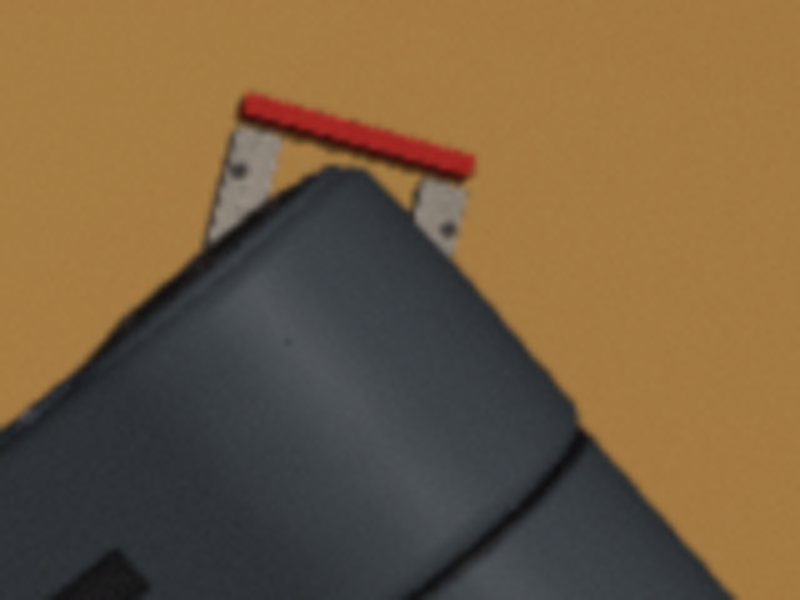

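View pics/side5.png

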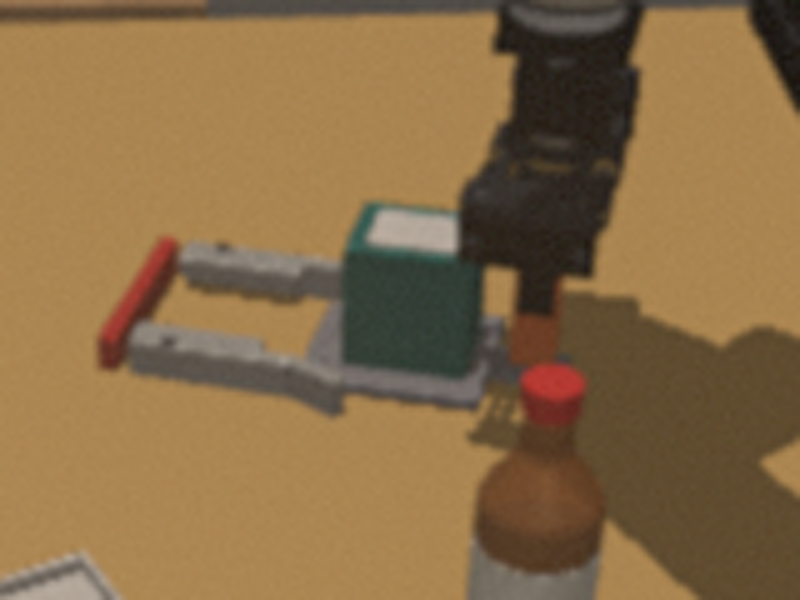

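>>> carry_out(grip=[-1, -1, -1, -1, -1, -1, -1, -1, -1, -1], slide=[[0, 0, 1.5], [0, 0, 0.5], [-5, 0.5, 0], [-8, 0.3, 0], [-8, 0, 0], [-8, 0, 0], [-8, 0, 0], [-8, 0, 0], [-8, 0, 0], [0, 0, 0]], twist=[[-0.002, 0.003, 0], [0, 0, 0], [0, 0, 0], [0, 0, 0], [0, 0, 0], [0, 0, 0], [0, 0, 0], [0, 0, 0], [0, 0, 0], [0, 0, 0]])

```text
time_s: 12.7
position: [0.3658, -0.2531, 0.0497]
tcp_rot: [[-0.956, 0.289, -0.056], [0.287, 0.957, 0.035], [0.064, 0.018, -0.998]]
force: [-0.0, -2.4, -1.0]
opening: 0.164
```

```bash
python3 go.py 442.4 -283.4 50 162.9
```

```text
t 12.7 p [ 365.8 -253.1   49.7] psi 163.27 tilt 3.78 open 0.164 F [-0.  -2.4 -1. ] M [-0.85 -0.34 -0.39] J [ -48.   36.  113.   -2.   35. -120.]
slide [-81.9  -6.9  -5.7] twist [ 0.0175 -0.0636  0.0059]
```

```bash
python3 - <<'E'
from rig import bot
import cv2,numpy as np
n="side"
c=bot.capture(n); np.savez(f"{n}6.npz",**c)
b=(slice(100,220),slice(240,400))
cv2.imwrite(f"pics/{n}6.png",cv2.resize(c["color"][b][:,:,::-1],None,fx=5,fy=5,interpolation=cv2.INTER_CUBIC))
E
python3 go.py 442.4 -283.4 50 162.9
```

```text
t 12.75 p [ 365.9 -253.2   49.7] psi 163.28 tilt 3.76 open 0.162 F [-4.7 -1.2  0.3] M [-0.58  0.32 -0.39] J [ -48.   36.  113.   -2.   35. -120.]
slide [-81.8  -6.8  -5.6] twist [ 0.0174 -0.0632  0.006 ]
```

View pics/side6.png

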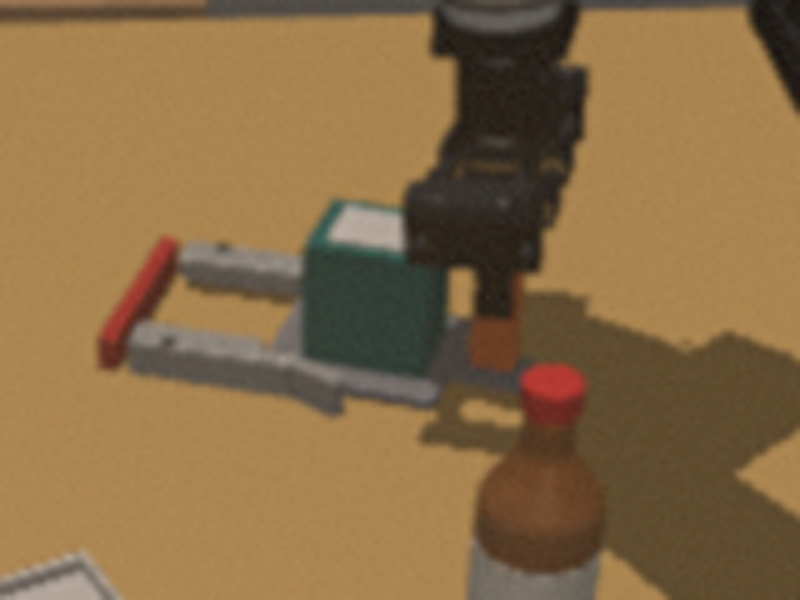

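>>> carry_out(grip=[-1, -1, -1, -1], slide=[[8, -3, -1], [6, -3, -1], [0, 0, 0], [0, 0, 0]], twist=[[0.008, -0.032, 0.003], [0.008, -0.032, 0.003], [0, 0, 0], [0, 0, 0]])

```text
time_s: 13.15
position: [0.3539, -0.2577, 0.0515]
tcp_rot: [[-0.956, 0.294, 0.007], [0.294, 0.956, -0.004], [-0.008, -0.002, -1.0]]
force: [0.4, -0.4, -5.0]
opening: 0.162
```

```bash
python3 go.py 442.4 -283.4 50 162.9
```

```text
t 13.15 p [ 353.9 -257.7   51.5] psi 162.88 tilt 0.45 open 0.162 F [ 0.4 -0.4 -5. ] M [0.13 0.1  0.02] J [ -51.   35.  117.    0.   28. -124.]
slide [-92.2   1.5   2.2] twist [-0.0015  0.0077 -0.0003]
```

>>> carry_out(grip=[-1, -1, -1, -1], slide=[[-5, 1, 0], [-5, 0, 0], [-5, 0, 0], [0, 0, 0]], twist=[[0, 0.005, 0], [0, 0, 0], [0, 0, 0], [0, 0, 0]])

```text
time_s: 13.55
position: [0.3625, -0.2574, 0.0509]
tcp_rot: [[-0.957, 0.29, -0.017], [0.289, 0.957, 0.009], [0.019, 0.004, -1.0]]
force: [-1.7, -3.1, -2.2]
opening: 0.159
```

```bash
python3 go.py 442.4 -283.4 50 162.9
```

```text
t 13.55 p [ 362.5 -257.4   50.9] psi 163.17 tilt 1.13 open 0.159 F [-1.7 -3.1 -2.2] M [-0.64 -0.   -0.46] J [ -50.   35.  115.   -1.   31. -122.]
slide [-84.   -1.8  -0.8] twist [ 0.004  -0.0193  0.0047]
```

```bash
python3 - <<'E'
from rig import bot
import cv2,numpy as np
n="side"
c=bot.capture(n); np.savez(f"{n}7.npz",**c)
b=(slice(130,195),slice(255,345))
cv2.imwrite(f"pics/{n}7.png",cv2.resize(c["color"][b][:,:,::-1],None,fx=8.8,fy=8.8,interpolation=cv2.INTER_CUBIC))
E
```

```text
(no output)
```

View pics/side7.png

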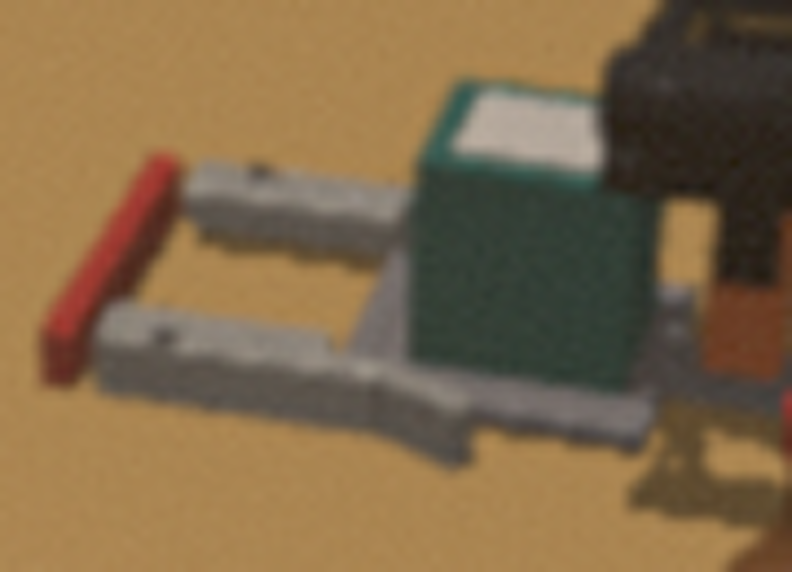

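```bash
python3 - <<'E'
from h import *
c=load("side7")
f=lambda x,y:((x+.5)/8.8-.5+255,(y+.5)/8.8-.5+130)
def ln(n,a,b,z):
    A,B=[ray(c,f(*p),z)[0]*1000 for p in(a,b)]
    th=np.degrees(np.arctan2(B[1]-A[1],B[0]-A[0])); 
    ux=np.array([.9558,-.2940]);uy=np.array([.294,.9558])
    print(n,A[:2].round(1),B[:2].round(1),"yaw",(th if abs(th)<90 else th-180*np.sign(th)).__round__(1),"x'",(A[:2]@ux).round(1),(B[:2]@ux).round(1),"y'",(A[:2]@uy).round(1),(B[:2]@uy).round(1))
ln("near rail outer top",(110,345),(370,385),.024)
ln("far rail inner top",(195,205),(405,222),.024)
ln("cover near top",(418,166),(600,182),.090)
ln("cover near bottom",(412,360),(620,386),.010)
ln("plate near bottom",(490,430),(640,450),.001)
ln("stop near/far inner",(185,165),(88,355),.024)
# automated: cover near top edge: green-dark split; patch
P=cloud(c);H=hsv(c);h,S,V=[H[...,i].astype(int) for i in range(3)]
m=(P[...,2]>.03)&(P[...,2]<.083)&(h>70)&(h<100)&(S>80)&(P[...,1]<-.15)&(P[...,0]>.3)&(P[...,0]<.6)
q=P[m]; vx,vy,x0,y0=cv2.fitLine(q[:,:2].astype(np.float32),cv2.DIST_HUBER,0,.01,.01).ravel()
print("cover face",m.sum(),"yaw",np.degrees(np.arctan(vy/vx)),"y'",1000*(x0*.294+y0*.9558))
m=(P[...,2]>.012)&(P[...,2]<.019)&(S<80)&(P[...,1]<-.2)&(P[...,1]>-.27)&(P[...,0]>.515)&(P[...,0]<.575)
q=P[m]; vx,vy,x0,y0=cv2.fitLine(q[:,:2].astype(np.float32),cv2.DIST_HUBER,0,.01,.01).ravel()
print("rail face",m.sum(),"yaw",np.degrees(np.arctan(vy/vx)),"y'",1000*(x0*.294+y0*.9558))
E
```

```text
near rail outer top [ 581.4 -260.2] [ 493.3 -231.6] yaw -18.0 x' 632.2 539.6 y' -77.8 -76.4
far rail inner top [ 552.  -354.7] [ 476.3 -339.5] yaw -11.4 x' 631.9 555.0 y' -176.8 -184.4
cover near top [ 476.6 -262.2] [ 417.4 -249.1] yaw -12.5 x' 532.6 472.1 y' -110.5 -115.4
cover near bottom [ 477.1 -268.9] [ 406.7 -249.7] yaw -15.3 x' 535.1 462.1 y' -116.8 -119.1
plate near bottom [ 451.8 -237.6] [ 402.  -223.5] yaw -15.8 x' 501.7 449.9 y' -94.3 -95.5
stop near/far inner [ 555.6 -384.4] [ 588.8 -254.1] yaw 75.7 x' 644.1 637.5 y' -204.1 -69.8Traceback (most recent call last):
  File "<stdin>", line 18, in <module>
cv2.error: OpenCV(4.12.0) /io/opencv/modules/imgproc/src/linefit.cpp:50: error: (-215:Assertion failed) count > 0 in function 'fitLine2D_wods'
```

```bash
python3 - <<'E'
from h import *
c=load("side7");P=cloud(c);H=hsv(c)
f=lambda x,y:((x)/8.8+255,(y)/8.8+130)
u0,v0=map(int,f(430,200));u1,v1=map(int,f(630,340))
q=P[v0:v1,u0:u1].reshape(-1,3)
def fit(n,q):
    q=q[~np.isnan(q[:,0])]
    A=np.c_[q[:,0],q[:,2]-.05,np.ones(len(q))]
    co=np.linalg.lstsq(A,q[:,1],rcond=None)[0]; r=q[:,1]-A@co; k=np.abs(r)<2*r.std(); co=np.linalg.lstsq(A[k],q[k,1],rcond=None)[0]
    m=q.mean(0)
    print(n,len(q),"z",q[:,2].min(),q[:,2].max(),"yaw",np.degrees(np.arctan(co[0])),"lean",co[1],"mean",m,"y'",1000*(m[0]*.294+m[1]*.9558),"x'",1000*(m[0]*.9558-m[1]*.294))
fit("cover",q)
# near rail face
u0,v0=map(int,f(120,352))
pts=[]
for x in range(110,370,6):
    yt=345+(x-110)*40/260
    for dy in(12,18,24,30):
        u,v=f(x,yt+dy); pts.append((int(u),int(v)))
pts=list(set(pts)); q=np.array([P[v,u] for u,v in pts]); fit("rail",q)
c0=load("side0");P=cloud(c0)
q=np.array([P[v,u] for u,v in pts]); fit("rail0",q)
E
```

```text
cover 366 z 0.025877938301468673 0.08734951050025541 yaw -17.977884036441605 lean 1.6543555651546415e-05 mean [ 0.44132566 -0.25259853  0.05749873] y' -111.68393327690868 x' 496.083031292975
rail 93 z 0.006806997115012203 0.02077281909796025 yaw -17.44794555641114 lean 0.26699828104606016 mean [ 0.53800713 -0.24913199  0.01405018] y' -79.94626496759166 x' 587.472017401071
rail0 92 z 0.006476438001891904 0.020926061910085503 yaw -17.75016315322737 lean 0.32246486261036356 mean [ 0.5377993  -0.24949765  0.01372438] y' -80.35685884863294 x' 587.3808817135426
```

>>> carry_out(grip=[-1, -1, -1, -1, -1, -1], slide=[[3, -3, 0], [0, -1, 0], [-4, -1, 0], [-4, -1, 0], [-4, -1, 0], [0, 0, 0]], twist=[[0.004, -0.02, 0.005], [0, 0, 0], [0, -0.005, 0], [0, -0.005, 0], [0, -0.005, 0], [0, 0, 0]])

```text
time_s: 14.2
position: [0.3668, -0.2626, 0.0498]
tcp_rot: [[-0.957, 0.29, 0.002], [0.29, 0.957, 0.007], [-0.0, 0.008, -1.0]]
force: [-0.8, 0.1, -4.7]
opening: 0.16
```

```bash
python3 go.py 442.2 -284.5 50 162.9
```

```text
t 14.2 p [ 366.8 -262.6   49.8] psi 163.12 tilt 0.44 open 0.16 F [-0.8  0.1 -4.7] M [0.04 0.31 0.02] J [ -50.   36.  115.    1.   30. -124.]
slide [-78.5   0.9  -0.2] twist [0.0076 0.0001 0.0038]
```

>>> carry_out(grip=[-1, -1, -1, -1, -1], slide=[[-4, 0, 0], [-4, 0, 0], [-4, -0.5, 0], [-4, -0.5, 0], [0, 0, 0]], twist=[[0.005, -0.004, 0.003], [0, -0.004, 0], [0, -0.004, 0], [0, -0.004, 0], [0, 0, 0]])

```text
time_s: 14.7
position: [0.3854, -0.2696, 0.0499]
tcp_rot: [[-0.956, 0.292, 0.019], [0.292, 0.956, -0.005], [-0.02, 0.001, -1.0]]
force: [0.9, -0.6, -5.2]
opening: 0.162
```

```bash
python3 go.py 442.2 -284.5 50 162.9
```

```text
t 14.7 p [ 385.4 -269.6   49.9] psi 163.02 tilt 1.14 open 0.162 F [ 0.9 -0.6 -5.2] M [ 0.15  0.2  -0.03] J [ -49.   36.  113.    1.   30. -123.]
slide [-58.6   2.4   1.1] twist [0.0008 0.0199 0.002 ]
```

>>> carry_out(grip=[-1, -1, -1, -1, -1], slide=[[-3, 1, 0], [-4, 0.5, 0], [-4, 0, 0], [-4, 0, 0], [0, 0, 0]], twist=[[0, 0.018, 0.002], [0, 0, 0], [0, 0, 0], [0, 0, 0], [0, 0, 0]])

```text
time_s: 15.2
position: [0.4022, -0.2738, 0.05]
tcp_rot: [[-0.956, 0.295, 0.005], [0.295, 0.956, -0.002], [-0.005, -0.0, -1.0]]
force: [-0.2, 0.3, -4.7]
opening: 0.158
```

```bash
python3 go.py 442.2 -284.5 50 162.9; python3 - <<'E'
from rig import bot
import cv2,numpy as np
n="side"
c=bot.capture(n); np.savez(f"{n}8.npz",**c)
b=(slice(130,195),slice(255,345))
cv2.imwrite(f"pics/{n}8.png",cv2.resize(c["color"][b][:,:,::-1],None,fx=8.8,fy=8.8,interpolation=cv2.INTER_CUBIC))
E
```

```text
t 15.2 p [ 402.2 -273.8   50. ] psi 162.85 tilt 0.28 open 0.158 F [-0.2  0.3 -4.7] M [ 0.07  0.12 -0.  ] J [ -48.   37.  110.    0.   33. -121.]
slide [-41.4   1.6   0.2] twist [-0.0002  0.0049 -0.0008]
```

View pics/side8.png

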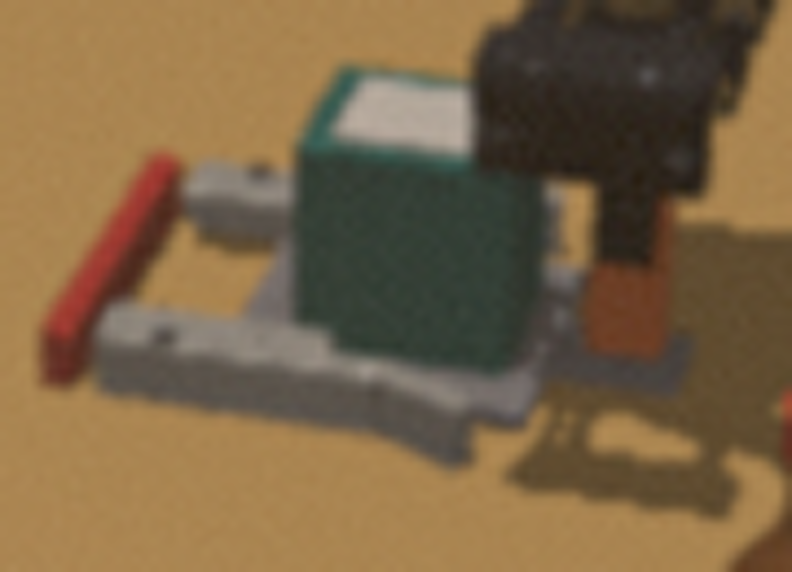

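>>> carry_out(grip=[-1, -1, -1, -1, -1, -1], slide=[[-4, 1, 0], [-5, 0.5, 0], [-5, 0, 0], [-5, 0, 0], [-5, 0, 0], [0, 0, 0]], twist=[[0, 0.004, 0], [0, 0, 0], [0, 0, 0], [0, 0, 0], [0, 0, 0], [0, 0, 0]])

```text
time_s: 15.85
position: [0.4268, -0.2793, 0.05]
tcp_rot: [[-0.955, 0.295, -0.0], [0.295, 0.955, 0.001], [0.001, 0.001, -1.0]]
force: [0.2, -0.9, -5.0]
opening: 0.159
```

```bash
python3 go.py 442.2 -284.5 50 162.9
```

```text
t 15.85 p [ 426.8 -279.3   50. ] psi 162.83 tilt 0.04 open 0.159 F [ 0.2 -0.9 -5. ] M [ 0.12  0.09 -0.01] J [ -46.   38.  106.    0.   36. -119.]
slide [-16.3  -0.4   0. ] twist [ 0.0005 -0.0005 -0.0012]
```

Now the last 16 mm, slowly, pushing into the stop.

>>> carry_out(grip=[-1, -1, -1, -1, -1, -1, -1], slide=[[-4, -0.3, 0.3], [-4, 0, 0.3], [-3, 0, 0.3], [-3, 0, 0], [-3, 0, 0], [-3, 0, 0], [0, 0, 0]], twist=[[0, 0, 0], [0, 0, 0], [0, 0, 0], [0, 0, 0], [0, 0, 0], [0, 0, 0], [0, 0, 0]])

```text
time_s: 16.55
position: [0.445, -0.2847, 0.0499]
tcp_rot: [[-0.956, 0.295, -0.004], [0.295, 0.956, 0.003], [0.005, 0.002, -1.0]]
force: [0.0, 0.6, -3.0]
opening: 0.162
```

```bash
python3 go.py 442.2 -284.5 50 162.9
```

```text
t 16.55 p [ 445.  -284.7   49.9] psi 162.85 tilt 0.31 open 0.162 F [ 0.   0.6 -3. ] M [0.13 0.06 0.  ] J [ -45.   39.  103.   -0.   38. -117.]
slide [ 2.8 -0.7 -0.1] twist [ 0.0017 -0.0051 -0.0008]
```

>>> carry_out(grip=[-1, -1, -1], slide=[[-3, 0, 0], [-3, 0, 0], [-3, 0, 0]], twist=[[0, -0.005, 0], [0, 0, 0], [0, 0, 0]])

```text
time_s: 16.85
position: [0.4468, -0.2845, 0.0495]
tcp_rot: [[-0.956, 0.292, -0.015], [0.292, 0.956, 0.009], [0.017, 0.004, -1.0]]
force: [-10.5, -1.3, 4.4]
opening: 0.159
```

```bash
python3 go.py 442.2 -284.5 50 162.9
```

```text
t 16.85 p [ 446.8 -284.5   49.5] psi 163.04 tilt 0.99 open 0.159 F [-10.5  -1.3   4.4] M [-0.33  1.35 -0.18] J [ -44.   39.  103.   -0.   40. -117.]
slide [ 4.4 -1.4 -0.4] twist [ 0.0044 -0.0168  0.0024]
```

>>> carry_out(grip=[-1, -0.3, 0.3, 1, 1, 1, 1, 1, 1], slide=[[0, 0, 0], [0, 0, 0], [0, 0, 0], [0, 0, 0], [0, 0, 0], [0, 0, 0], [0, 0, 0], [0, 0, 0], [0, 0, 0]], twist=[[0, -0.01, 0], [0, 0, 0], [0, 0, 0], [0, 0, 0], [0, 0, 0], [0, 0, 0], [0, 0, 0], [0, 0, 0], [0, 0, 0]])

```text
time_s: 17.75
position: [0.4513, -0.2879, 0.051]
tcp_rot: [[-0.956, 0.292, 0.004], [0.292, 0.956, -0.001], [-0.004, 0.0, -1.0]]
force: [-0.7, -0.5, 0.6]
opening: 0.801
```

```bash
python3 go.py 442.2 -284.5 150 162.9
```

```text
t 17.75 p [ 451.3 -287.9   51. ] psi 163.0 tilt 0.24 open 0.801 F [-0.7 -0.5  0.6] M [ 0.08 -0.15  0.03] J [ -45.   39.  103.    0.   38. -118.]
slide [  9.2   0.6 -99. ] twist [0.0001 0.0042 0.0017]
```

>>> carry_out(grip=[1, 1, 1, 1, 1, 1], slide=[[0, 0, -8], [0, 0, -20], [0, 0, -35], [0, 0, -40], [0, 0, -30], [0, 0, 0]], twist=[[0, 0, 0], [0, 0, 0], [0, 0, 0], [0, 0, 0], [0, 0, 0], [0, 0, 0]])

```text
time_s: 18.35
position: [0.4501, -0.2872, 0.1899]
tcp_rot: [[-0.956, 0.293, 0.002], [0.293, 0.956, 0.001], [-0.002, 0.002, -1.0]]
force: [0.8, -0.4, -0.4]
opening: 0.994
```

```bash
python3 go.py 513 -305 150 162.9; python3 - <<'E'
from rig import bot
import cv2,numpy as np
for n in("side","top"):
    c=bot.capture(n); np.savez(f"{n}9.npz",**c)
    b=(slice(130,195),slice(255,345)) if n=="side" else (slice(180,300),slice(340,500))
    k=8.8 if n=="side" else 5
    cv2.imwrite(f"pics/{n}9.png",cv2.resize(c["color"][b][:,:,::-1],None,fx=k,fy=k,interpolation=cv2.INTER_CUBIC))
E
```

```text
t 18.35 p [ 450.1 -287.2  189.9] psi 162.99 tilt 0.12 open 0.994 F [ 0.8 -0.4 -0.4] M [-0.   -0.15 -0.04] J [ -45.   26.   97.    0.   57. -118.]
slide [-65.3   1.3  40. ] twist [0.0015 0.0016 0.0015]
```

View pics/side9.png

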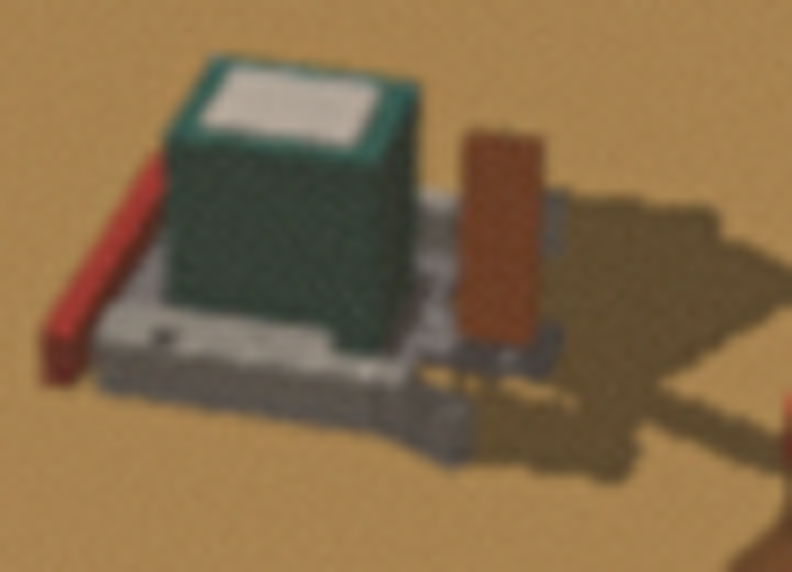

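View pics/top9.png

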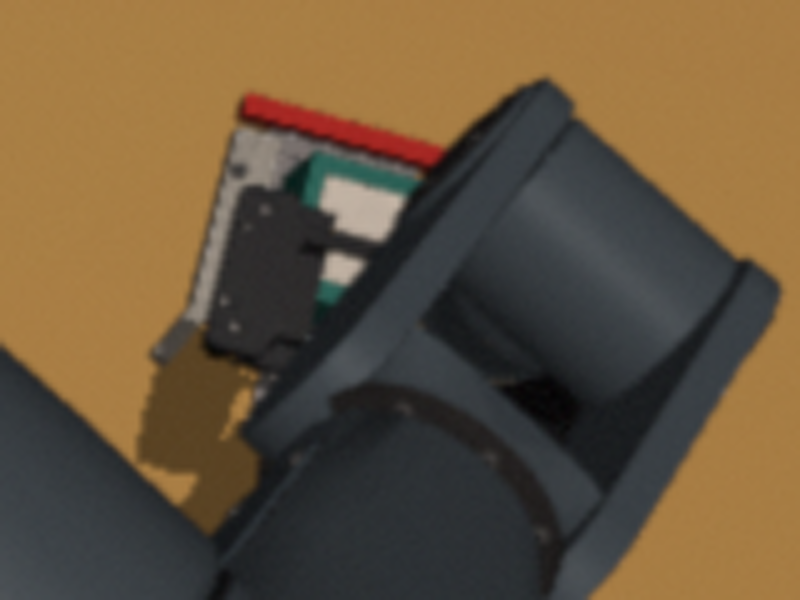

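```bash
python3 tilt.py side9 .4 .6 -.4 -.2 .07 .12; python3 tilt.py top9 .4 .6 -.4 -.2 .07 .12;  python3 - <<'E'
from h import *
c=load("side9")
f=lambda x,y:((x+.5)/8.8-.5+255,(y+.5)/8.8-.5+130)
for z,ps in((.088,[(168,133),(213,60),(418,82),(375,155)]),(.088,[(200,125),(232,66),(382,82),(358,143)]),(.086,[(467,133),(543,138)])):
    print((ray(c,[f(*p) for p in ps],z)*1000)[:,:2].round(1).tolist(), (ray(c,[f(*p) for p in ps],z).mean(0)*1000).round(1))
E
```

```text
153 [ 516.8 -310.3   54.3   56.3   74.7] z 0.0896 slope xy [ 0.005 -0.001]
152 [ 529.1 -308.4   41.2   29.1   73.1] z 0.0876 slope xy [-0.011  0.033]
[[559.8, -291.9], [544.2, -343.9], [473.4, -324.6], [490.3, -273.8]] [ 516.9 -308.5   88. ]
[[548.9, -297.0], [537.6, -339.1], [485.8, -325.1], [495.7, -282.3]] [ 517.  -310.9   88. ]
[[458.4, -291.3], [433.0, -286.7]] [ 445.7 -289.    86. ]
```

>>> carry_out(grip=[1, 1, 1, 1, 1, 1], slide=[[-20, 0, 0], [-25, 0, 0], [-20, 0, 0], [-2, 0, 20], [0, 0, 20], [0, 0, 0]], twist=[[0, 0, 0], [0, 0, 0], [0, 0, 0], [0, 0, 0], [0, 0, 0], [0, 0, 0]])

```text
time_s: 19.05
position: [0.5087, -0.3005, 0.1359]
tcp_rot: [[-0.956, 0.294, -0.017], [0.293, 0.956, 0.018], [0.021, 0.013, -1.0]]
force: [-1.1, 0.3, -0.4]
opening: 1.005
```

```bash
python3 go.py 516 -306.5 53 162.9
```

```text
t 19.05 p [ 508.7 -300.5  135.9] psi 162.94 tilt 1.43 open 1.005 F [-1.1  0.3 -0.4] M [ 0.08 -0.15 -0.01] J [ -41.   34.   91.    0.   56. -115.]
slide [-10.5  -4.6  82.7] twist [ 0.0126 -0.0215  0.0005]
```

>>> carry_out(grip=[1, 1, 1, 1, 1], slide=[[-9, -4, 0], [0, 0, 12], [0, 0, 12], [0, 0, 0], [0, 0, 0]], twist=[[0.012, -0.021, 0], [0, 0, 0], [0, 0, 0], [0, 0, 0], [0, 0, 0]])

```text
time_s: 19.55
position: [0.5155, -0.3069, 0.1088]
tcp_rot: [[-0.956, 0.294, -0.002], [0.294, 0.956, 0.002], [0.002, 0.001, -1.0]]
force: [0.1, -0.0, 0.3]
opening: 0.998
```

```bash
python3 go.py 516 -306.5 53 162.9
```

```text
t 19.55 p [ 515.5 -306.9  108.8] psi 162.9 tilt 0.13 open 0.998 F [ 0.1 -0.   0.3] M [ 0.11 -0.11 -0.01] J [ -41.   37.   91.    0.   52. -114.]
slide [-0.4  0.4 55.8] twist [ 0.001  -0.002   0.0001]
```

Well centred above the cover, so I'll descend slowly.

>>> carry_out(grip=[1, 1, 1, 1, 1, 1, 1, 1], slide=[[0, 0, 8], [0, 0, 9], [0, 0, 9], [0, 0, 9], [0, 0, 9], [0, 0, 8], [0, 0, 0], [0, 0, 0]], twist=[[0, 0, 0], [0, 0, 0], [0, 0, 0], [0, 0, 0], [0, 0, 0], [0, 0, 0], [0, 0, 0], [0, 0, 0]])

```text
time_s: 20.35
position: [0.5156, -0.307, 0.0524]
tcp_rot: [[-0.956, 0.294, -0.001], [0.294, 0.956, 0.001], [0.002, 0.001, -1.0]]
force: [0.1, 0.3, 0.5]
opening: 0.998
```

```bash
python3 go.py 516 -306.5 53 162.9; python3 - <<'E'
from rig import bot
import cv2,numpy as np
n="side"
c=bot.capture(n)
b=(slice(110,195),slice(240,350))
cv2.imwrite(f"pics/{n}10.png",cv2.resize(c["color"][b][:,:,::-1],None,fx=7,fy=7,interpolation=cv2.INTER_CUBIC))
E
```

```text
t 20.35 p [ 515.6 -307.    52.4] psi 162.9 tilt 0.1 open 0.998 F [0.1 0.3 0.5] M [ 0.06 -0.16 -0.02] J [ -41.   42.   93.    0.   46. -114.]
slide [-0.3  0.6 -0.6] twist [ 0.0008 -0.0015 -0.    ]
```

View pics/side10.png

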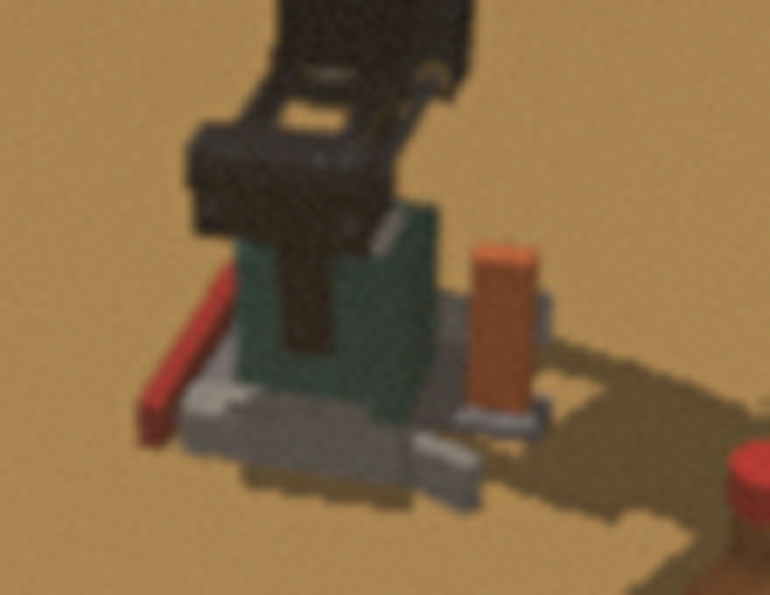

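The finger straddles the cover, so I'll close.

>>> carry_out(grip=[0.5, -1, -1, -1, -1, -1, -1, -1], slide=[[0, 0, 0], [0, 0, 0], [0, 0, 0], [0, 0, 0], [0, 0, 0], [0, 0, 0], [0, 0, 0], [0, 0, 0]], twist=[[0, 0, 0], [0, 0, 0], [0, 0, 0], [0, 0, 0], [0, 0, 0], [0, 0, 0], [0, 0, 0], [0, 0, 0]])

```text
time_s: 21.2
position: [0.5164, -0.3073, 0.0539]
tcp_rot: [[-0.956, 0.294, 0.001], [0.294, 0.956, -0.0], [-0.001, -0.0, -1.0]]
force: [0.9, 0.0, -0.4]
opening: 0.69
```

```bash
python3 go.py 516 -306.5 153 162.9
```

```text
t 21.2 p [ 516.4 -307.3   53.9] psi 162.9 tilt 0.07 open 0.69 F [ 0.9  0.  -0.4] M [ 0.1  -0.17  0.  ] J [ -41.   42.   93.    0.   46. -114.]
slide [  0.5   0.6 -99.1] twist [-0.0001  0.0012 -0.0001]
```

>>> carry_out(grip=[-1, -1, -1, -1, -1, -1], slide=[[0, 0, -4], [0, 0, -6], [0, 0, -7], [0, 0, -7], [0, 0, -7], [0, 0, -7]], twist=[[0, 0, 0], [0, 0, 0], [0, 0, 0], [0, 0, 0], [0, 0, 0], [0, 0, 0]])

```text
time_s: 21.8
position: [0.5149, -0.3059, 0.0902]
tcp_rot: [[-0.956, 0.294, -0.003], [0.294, 0.956, 0.004], [0.004, 0.003, -1.0]]
force: [1.4, -0.8, -8.9]
opening: 0.685
```

```bash
python3 go.py 516.4 -307.3 160 162.9
```

```text
t 21.8 p [ 514.9 -305.9   90.2] psi 162.88 tilt 0.28 open 0.685 F [ 1.4 -0.8 -8.9] M [-0.02 -0.5   0.02] J [ -41.   38.   92.    0.   50. -114.]
slide [ -1.6  -0.7 -69.8] twist [ 0.0028 -0.004  -0.0004]
```

>>> carry_out(grip=[-1, -1, -1, -1, -1, -1, -1, -1, -1, -1], slide=[[-1, -0.5, -6], [0, 0, -6], [0, 0, -7], [0, 0, -8], [0, 0, -9], [0, 0, -10], [0, 0, -12], [0, 0, -14], [0, 0, -8], [0, 0, 0]], twist=[[0.002, -0.004, 0], [0, 0, 0], [0, 0, 0], [0, 0, 0], [0, 0, 0], [0, 0, 0], [0, 0, 0], [0, 0, 0], [0, 0, 0], [0, 0, 0]])

```text
time_s: 22.8
position: [0.517, -0.3083, 0.1846]
tcp_rot: [[-0.956, 0.294, 0.007], [0.294, 0.956, -0.006], [-0.008, -0.004, -1.0]]
force: [-0.3, -0.6, -1.0]
opening: 0.689
```

```bash
python3 go.py 645 29 160 206; python3 - <<'E'
from rig import bot
import cv2,numpy as np
n="side"
c=bot.capture(n); np.savez("side11.npz",**c)
b=(slice(70,195),slice(240,400))
cv2.imwrite(f"pics/{n}11.png",cv2.resize(c["color"][b][:,:,::-1],None,fx=4.7,fy=4.7,interpolation=cv2.INTER_CUBIC))
E
```

```text
t 22.8 p [ 517.  -308.3  184.6] psi 162.91 tilt 0.53 open 0.689 F [-0.3 -0.6 -1. ] M [ 0.1  -0.13 -0.04] J [ -41.   31.   88.   -0.   61. -114.]
slide [-23.  360.2  23.3] twist [-0.007   0.0064 -0.7521]
```

View pics/side11.png

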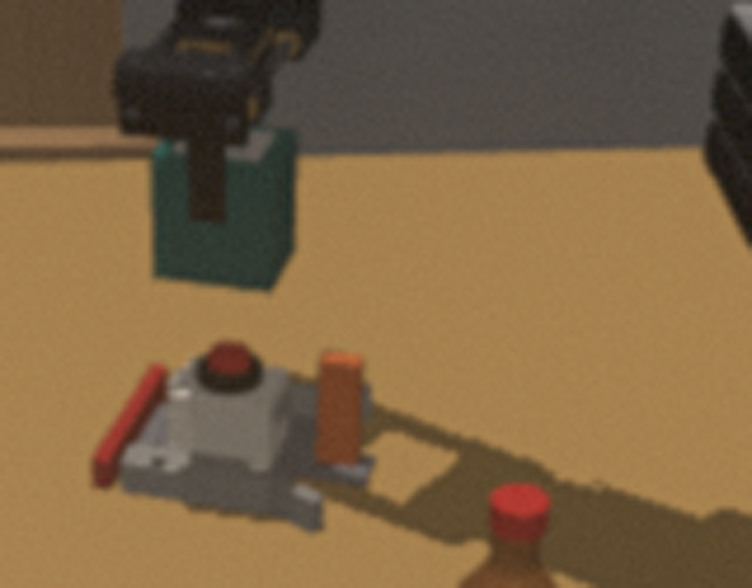

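>>> carry_out(grip=[-1, -1, -1, -1, -1, -1, -1, -1, -1, -1, -1, -1], slide=[[-2, 10, 0], [-2, 22, 0], [-2, 34, 0], [-2, 40, 0], [-2, 42, 0], [-2, 42, 0], [-2, 42, 0], [-2, 40, 0], [-2, 34, 0], [-2, 24, 0], [-2, 12, 0], [0, 0, 0]], twist=[[-0.007, 0.006, 0], [0, 0, 0], [0, 0, 0], [0, 0, 0], [0, 0, 0], [0, 0, 0], [0, 0, 0], [0, 0, 0], [0, 0, 0], [0, 0, 0], [0, 0, 0], [0, 0, 0]])

```text
time_s: 24.05
position: [0.6402, 0.0317, 0.1753]
tcp_rot: [[-0.955, 0.296, -0.016], [0.296, 0.955, 0.014], [0.019, 0.009, -1.0]]
force: [-0.3, -0.5, -1.1]
opening: 0.695
```

```bash
python3 go.py 645 29 90 163
```

```text
t 24.05 p [640.2  31.7 175.3] psi 162.77 tilt 1.2 open 0.695 F [-0.3 -0.5 -1.1] M [ 0.05 -0.21  0.02] J [ -7.  35.  82.   1.  65. -81.]
slide [-7.  -1.9 85.1] twist [ 0.0086 -0.0191 -0.0041]
```

>>> carry_out(grip=[-1, -1, -1, -1, -1, -1, -1, -1, -1, -1], slide=[[-4, -1, 5], [-3, -1, 15], [0, 0, 20], [0, 0, 20], [0, 0, 20], [0, 0, 15], [0, 0, 10], [0, 0, 5], [0, 0, 0], [0, 0, 0]], twist=[[0.008, -0.019, -0.004], [0, 0, 0], [0, 0, 0], [0, 0, 0], [0, 0, 0], [0, 0, 0], [0, 0, 0], [0, 0, 0], [0, 0, 0], [0, 0, 0]])

```text
time_s: 25.05
position: [0.6426, 0.0144, 0.0536]
tcp_rot: [[-0.952, 0.305, -0.006], [0.305, 0.952, -0.003], [0.005, -0.005, -1.0]]
force: [0.3, 0.5, -0.2]
opening: 0.689
```

```bash
python3 go.py 645 29 51 163;python3 - <<'E'
from rig import bot
import cv2,numpy as np
n="side"
c=bot.capture(n)
b=(slice(150,290),slice(150,320))
cv2.imwrite(f"pics/{n}12.png",cv2.resize(c["color"][b][:,:,::-1],None,fx=4,fy=4,interpolation=cv2.INTER_CUBIC))
E
```

```text
t 25.05 p [642.6  14.4  53.6] psi 162.23 tilt 0.42 open 0.689 F [ 0.3  0.5 -0.2] M [ 0.04 -0.14  0.02] J [ -9.  44.  86.  -0.  50. -81.]
slide [ 2.2 14.7  2.5] twist [-0.0051 -0.0052 -0.0134]
```

View pics/side12.png

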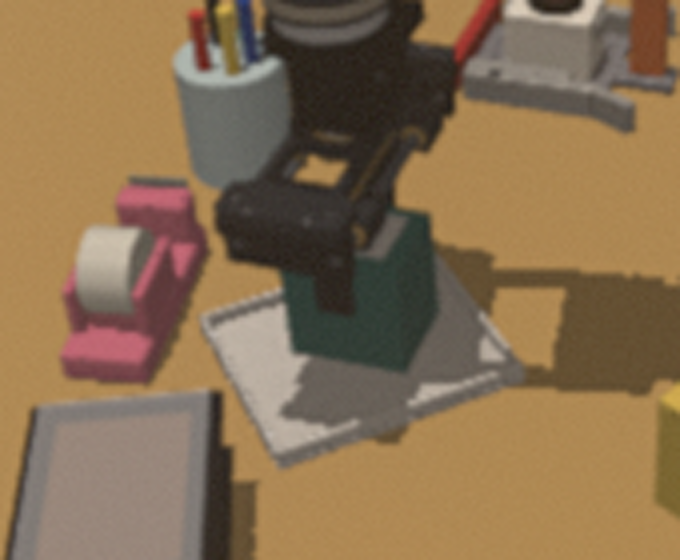

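>>> carry_out(grip=[-1, -1, -1, -1, -1, -1], slide=[[0, 2, -4], [1, 6, 0], [1, 6, 0], [0, 0, 1], [0, 0, 2], [0, 0, 0]], twist=[[-0.005, -0.005, -0.01], [0, 0, 0], [0, 0, 0], [0, 0, 0], [0, 0, 0], [0, 0, 0]])

```text
time_s: 25.7
position: [0.6473, 0.0306, 0.0583]
tcp_rot: [[-0.956, 0.293, 0.007], [0.293, 0.956, -0.001], [-0.007, 0.002, -1.0]]
force: [0.1, -0.5, -0.6]
opening: 0.689
```

```bash
python3 go.py 645 29 51 163
```

```text
t 25.7 p [647.3  30.6  58.3] psi 162.96 tilt 0.41 open 0.689 F [ 0.1 -0.5 -0.6] M [ 0.07 -0.1  -0.01] J [ -7.  44.  86.   0.  50. -80.]
slide [ 1.8 -2.2  7.3] twist [ 0.0016  0.007  -0.0006]
```

>>> carry_out(grip=[-1, -1, -1, -1, -1, -1], slide=[[0, 0, 2], [0, 0, 2], [0, 0, 2], [0, 0, 1.5], [0, 0, 1], [0, 0, 0]], twist=[[0.002, 0.007, 0], [0, 0, 0], [0, 0, 0], [0, 0, 0], [0, 0, 0], [0, 0, 0]])

```text
time_s: 26.3
position: [0.6474, 0.0302, 0.0502]
tcp_rot: [[-0.956, 0.293, -0.001], [0.293, 0.956, -0.0], [0.001, -0.001, -1.0]]
force: [-0.5, -0.1, -2.3]
opening: 0.688
```

```bash
python3 go.py 645 29 51 163
```

```text
t 26.3 p [647.4  30.2  50.2] psi 162.93 tilt 0.06 open 0.688 F [-0.5 -0.1 -2.3] M [ 0.04 -0.16 -0.03] J [ -7.  44.  85.  -0.  50. -80.]
slide [ 1.9 -1.9 -0.8] twist [-0.0006 -0.0009 -0.0012]
```

>>> carry_out(grip=[-1, -1, -1], slide=[[0, 0, 1], [0, 0, 1], [0, 0, 0.5]], twist=[[0, 0, 0], [0, 0, 0], [0, 0, 0]])

```text
time_s: 26.6
position: [0.6475, 0.0302, 0.0499]
tcp_rot: [[-0.956, 0.294, -0.0], [0.294, 0.956, -0.0], [0.0, -0.0, -1.0]]
force: [-0.9, -0.1, 0.9]
opening: 0.686
```

```bash
python3 go.py 645 29 51 163; python3 - <<'E'
from rig import bot
import cv2,numpy as np
n="side"
c=bot.capture(n)
b=(slice(150,290),slice(150,320))
cv2.imwrite(f"pics/{n}13.png",cv2.resize(c["color"][b][:,:,::-1],None,fx=4,fy=4,interpolation=cv2.INTER_CUBIC))
E
```

```text
t 26.6 p [647.5  30.2  49.9] psi 162.93 tilt 0.03 open 0.686 F [-0.9 -0.1  0.9] M [ 0.09 -0.08  0.02] J [ -7.  44.  85.  -0.  50. -80.]
slide [ 2.  -1.9 -1.1] twist [-0.0004 -0.0004 -0.0013]
```

View pics/side13.png

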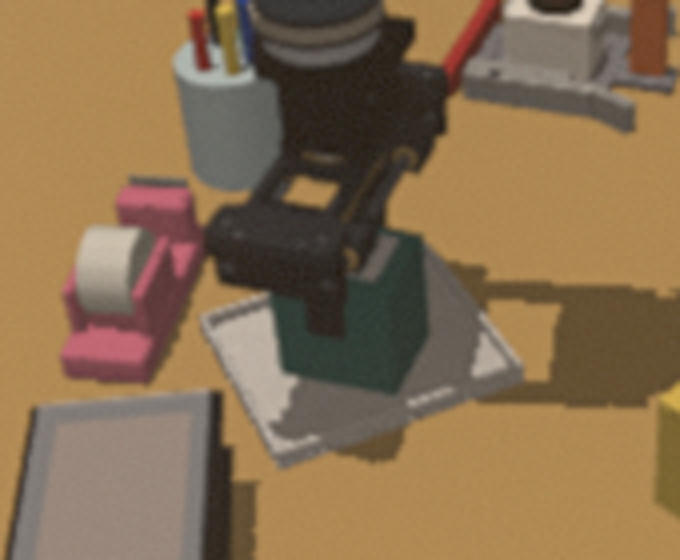

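The cover rests on the tray floor: z is where I predicted and the force has reversed. Releasing now.

>>> carry_out(grip=[-0.1, 0.5, 1, 1, 1, 1, 1], slide=[[0, 0, 0], [0, 0, 0], [0, 0, 0], [0, 0, 0], [0, 0, 0], [0, 0, 0], [0, 0, 0]], twist=[[0, 0, 0], [0, 0, 0], [0, 0, 0], [0, 0, 0], [0, 0, 0], [0, 0, 0], [0, 0, 0]])

```text
time_s: 27.35
position: [0.6476, 0.03, 0.0483]
tcp_rot: [[-0.956, 0.294, -0.001], [0.294, 0.956, -0.0], [0.001, -0.001, -1.0]]
force: [-0.1, 0.2, 0.5]
opening: 0.989
```

```bash
python3 go.py 645 29 151 163
```

```text
t 27.35 p [647.6  30.   48.3] psi 162.91 tilt 0.05 open 0.989 F [-0.1  0.2  0.5] M [ 0.08 -0.12 -0.01] J [ -7.  45.  85.  -0.  50. -80.]
slide [   2.2   -1.8 -102.7] twist [-0.0006 -0.0006 -0.0015]
```

>>> carry_out(grip=[1, 1, 1, 1, 1, 1, 1, -1, -1, -1, -1], slide=[[0, 0, -8], [0, 0, -12], [0, 0, -18], [0, 0, -25], [0, 0, -30], [0, 0, -25], [0, 0, -5], [2, -15, 0], [2, -30, 0], [2, -40, 0], [2, -40, 0]], twist=[[0, 0, 0], [0, 0, 0], [0, 0, 0], [0, 0, 0], [0, 0, 0], [0, 0, 0], [0, 0, 0], [0, 0, 0], [0, 0, 0], [0, 0, 0], [0, 0, 0]])

```text
time_s: 28.45
position: [0.6014, -0.0872, 0.1793]
tcp_rot: [[-0.959, 0.285, 0.001], [0.285, 0.959, 0.0], [-0.001, 0.0, -1.0]]
force: [-0.0, -1.1, 0.7]
opening: 0.726
```

```bash
python3 go.py 516.4 -307 150 163; python3 - <<'E'
from rig import bot
import cv2,numpy as np
for n in("side","top"):
    c=bot.capture(n);np.savez(n+"14.npz",**c); cv2.imwrite(f"pics/{n}14.png",c["color"][:,:,::-1])
E
```

```text
t 28.45 p [601.4 -87.2 179.3] psi 163.45 tilt 0.05 open 0.726 F [-0.  -1.1  0.7] M [ 0.06 -0.23 -0.03] J [-19.  32.  87.   0.  61. -92.]
slide [  18.9 -234.9   29.2] twist [0.0003 0.0009 0.0079]
```

View pics/side14.png

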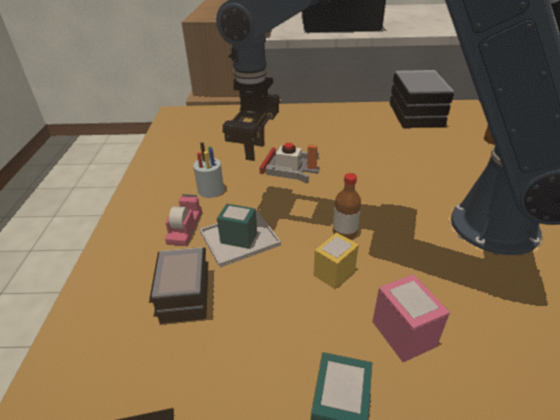

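```bash
python3 tilt.py side14 .55 .75 -.1 .15 .07 .12;python3 tilt.py top14 .55 .75 -.1 .15 .07 .12
```

```text
286 [648.6  28.2  47.5  56.3  73.8] z 0.0853 slope xy [0.007 0.007]
350 [646.6  31.6  45.7  56.7  72.7] z 0.084 slope xy [-0.011 -0.005]
```

The cover stands upright at about (0.647, 0.030), top at 0.084, centred in the tray. Next I'll locate the button.

```bash
python3 - <<'E'
from h import *
for n in("side14","top14"):
    c=load(n);P=cloud(c);H=hsv(c);h,S,V=[H[...,i].astype(int) for i in range(3)]
    m=((h<7)|(h>172))&(S>120)&(P[...,2]>.065)&(P[...,2]<.095)&(P[...,0]>.48)&(P[...,0]<.56)&(P[...,1]<-.27)&(P[...,1]>-.34)
    q=P[m]; t=q[q[:,2]>.076] if len(q) else q
    print(n,len(q),len(t), t.mean(0) if len(t) else None, rect(t) if len(t)>3 else None)
E
```

```text
side14 53 37 [ 0.5156926  -0.30222255  0.08014651] [ 515.4 -304.4   24.6   23.1   69.4]
top14 114 77 [ 0.51307389 -0.30238244  0.0792843 ] [ 513.3 -301.7   24.2   26.7   83.6]
```

>>> carry_out(grip=[-1, -1, -1, -1, -1, -1, -1, -1], slide=[[2, -25, 0], [2, -38, 0], [2, -40, 0], [2, -40, 0], [2, -35, 5], [2, -25, 5], [0, -10, 0], [0, 0, 0]], twist=[[0, 0, 0], [0, 0, 0], [0, 0, 0], [0, 0, 0], [0, 0, 0], [0, 0, 0], [0, 0, 0], [0, 0, 0]])

```text
time_s: 29.35
position: [0.5168, -0.2962, 0.1599]
tcp_rot: [[-0.956, 0.293, -0.014], [0.293, 0.956, 0.009], [0.016, 0.005, -1.0]]
force: [-0.1, -0.2, -0.2]
opening: 0.011
```

```bash
python3 go.py 516.4 -307 110 163
```

```text
t 29.35 p [ 516.8 -296.2  159.9] psi 162.94 tilt 0.94 open 0.011 F [-0.1 -0.2 -0.2] M [ 0.08 -0.17 -0.03] J [ -40.   33.   89.   -0.   59. -113.]
slide [ -3.5 -10.6  49.8] twist [ 0.0046 -0.0158 -0.0011]
```

>>> carry_out(grip=[-1, -1, -1, -1, -1, -1, -1, -1], slide=[[0, -8, 10], [0, 0, 15], [0, 0, 15], [0, 0, 12], [0, 0, 8], [0, 0, 4], [0, 0, 0], [0, 0, 0]], twist=[[0.004, -0.015, 0], [0, 0, 0], [0, 0, 0], [0, 0, 0], [0, 0, 0], [0, 0, 0], [0, 0, 0], [0, 0, 0]])

```text
time_s: 30.15
position: [0.5172, -0.2952, 0.0934]
tcp_rot: [[-0.958, 0.287, -0.0], [0.287, 0.958, 0.005], [0.001, 0.005, -1.0]]
force: [-0.2, 0.0, 0.2]
opening: 0.005
```

```bash
python3 go.py 515.3 -304.5 80 163
```

```text
t 30.15 p [ 517.2 -295.2   93.4] psi 163.33 tilt 0.28 open 0.005 F [-0.2  0.   0.2] M [ 0.01 -0.16 -0.02] J [ -41.   38.   92.    0.   50. -114.]
slide [-0.9 -9.5 13.3] twist [ 0.0047 -0.0014  0.0057]
```

>>> carry_out(grip=[-1, -1, -1, -1], slide=[[-1, -5, 0], [0, -4.5, 0], [0, 0, 4], [0, 0, 0]], twist=[[0.005, 0, 0.005], [0, 0, 0], [0, 0, 0], [0, 0, 0]])

```text
time_s: 30.55
position: [0.5163, -0.3067, 0.0909]
tcp_rot: [[-0.956, 0.292, 0.001], [0.292, 0.956, -0.003], [-0.002, -0.002, -1.0]]
force: [0.2, 0.0, 0.8]
opening: 0.011
```

```bash
python3 go.py 515.3 -304.5 80 163; python3 - <<'E'
from rig import bot
import cv2,numpy as np
n="side"
c=bot.capture(n)
b=(slice(110,195),slice(240,350))
cv2.imwrite(f"pics/{n}15.png",cv2.resize(c["color"][b][:,:,::-1],None,fx=7,fy=7,interpolation=cv2.INTER_CUBIC))
E
```

```text
t 30.55 p [ 516.3 -306.7   90.9] psi 163.0 tilt 0.19 open 0.011 F [0.2 0.  0.8] M [ 0.08 -0.12  0.  ] J [ -41.   38.   92.   -0.   50. -114.]
slide [ 1.6  1.8 10.9] twist [-0.0025  0.0022 -0.0001]
```

View pics/side15.png

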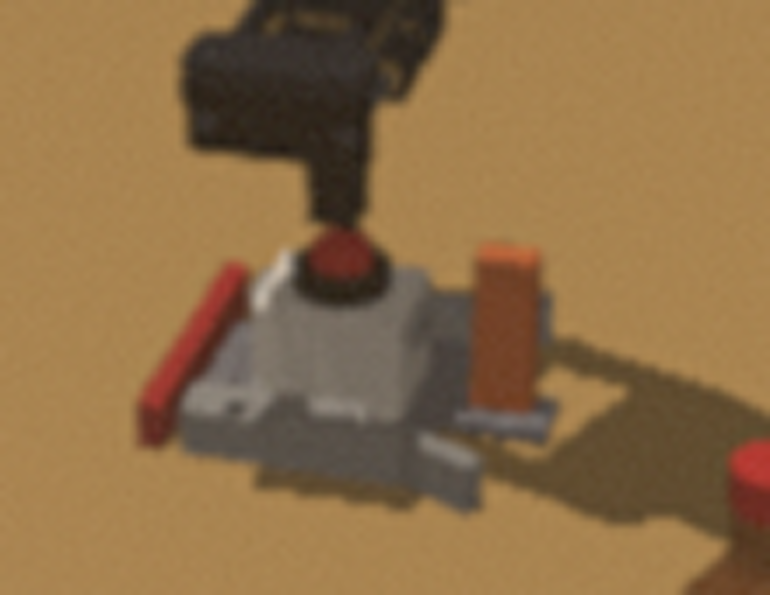

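>>> carry_out(grip=[-1, -1, -1, -1, -1, -1, -1], slide=[[1, 1, 3], [0, 0, 3], [0, 0, 3], [0, 0, 3], [0, 0, 3], [0, 0, 3], [0, 0, 3]], twist=[[0, 0, 0], [0, 0, 0], [0, 0, 0], [0, 0, 0], [0, 0, 0], [0, 0, 0], [0, 0, 0]])

```text
time_s: 31.3
position: [0.516, -0.3058, 0.074]
tcp_rot: [[-0.956, 0.292, 0.002], [0.292, 0.956, -0.004], [-0.003, -0.004, -1.0]]
force: [-6.0, 5.2, 30.4]
opening: 0.006
```

```bash
python3 go.py 515.3 -304.5 72 163
```

```text
t 31.3 p [ 516.  -305.8   74. ] psi 163.04 tilt 0.28 open 0.006 F [-6.   5.2 30.4] M [ 0.89  1.01 -0.01] J [ -41.   40.   93.   -0.   48. -114.]
slide [1.  1.1 1.9] twist [-0.0036  0.0033  0.0006]
```

Fully pressed: the tool bottomed at z = 0.074 m with 30 N. Retracting.

>>> carry_out(grip=[-1, -1, -1, -1, -1, -1, -1], slide=[[0, 0, -3], [0, 0, -6], [0, 0, -15], [0, 0, -30], [0, 0, -40], [0, 0, -30], [0, 0, 0]], twist=[[0, 0, 0], [0, 0, 0], [0, 0, 0], [0, 0, 0], [0, 0, 0], [0, 0, 0], [0, 0, 0]])

```text
time_s: 32.0
position: [0.5155, -0.3047, 0.2015]
tcp_rot: [[-0.957, 0.292, 0.0], [0.292, 0.957, -0.002], [-0.001, -0.002, -1.0]]
force: [-0.1, -1.1, 0.4]
opening: 0.001
```

```bash
python3 go.py 515.3 -304.5 72 163; python3 - <<'E'
from rig import bot
import cv2,numpy as np
for n in("side","top"):
    c=bot.capture(n);np.savez(n+"16.npz",**c); cv2.imwrite(f"pics/{n}16.png",c["color"][:,:,::-1])
from h import *
for n in("side16",):
    c=load(n);P=cloud(c);H=hsv(c);h,S,V=[H[...,i].astype(int) for i in range(3)]
    m=((h<7)|(h>172))&(S>120)&(P[...,2]>.065)&(P[...,2]<.095)&(P[...,0]>.48)&(P[...,0]<.56)&(P[...,1]<-.27)&(P[...,1]>-.34)
    q=P[m]; t=q[q[:,2]>.076]
    print(n,len(q),len(t), t.mean(0), np.percentile(t[:,2],50))
E
python3 tilt.py side16 .55 .75 -.1 .15 .07 .12
```

```text
t 32.0 p [ 515.5 -304.7  201.5] psi 163.04 tilt 0.14 open 0.001 F [-0.1 -1.1  0.4] M [ 0.04 -0.18  0.02] J [ -41.   30.   87.   -0.   63. -114.]
slide [  0.4   0.4 129.5] twist [-0.0022  0.0011  0.0007]
side16 39 24 [ 0.51517652 -0.30003129  0.08014708] 0.08051306824720106
286 [648.9  28.7  48.6  57.9  70.3] z 0.0855 slope xy [-0.005  0.006]
```

View pics/side16.png

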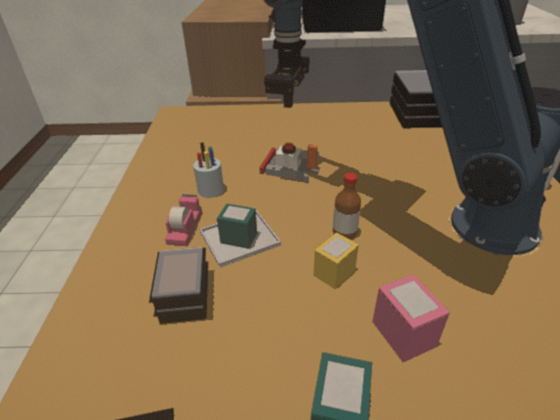

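View pics/top16.png

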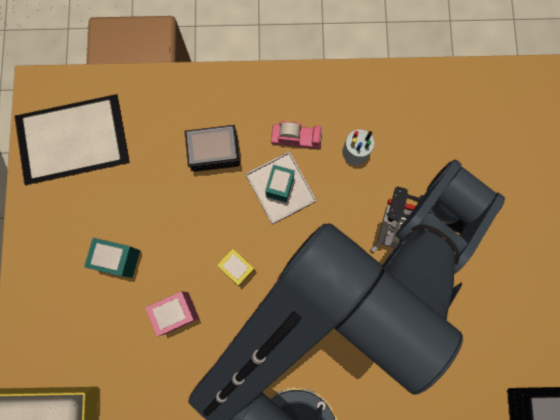

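The pictures show the cover upright in the tray at side (238,225) and top (281,183). The unit sits in the bracket at side (291,162) with its button up, top at about 0.080 m. The bystanders are where they were.

```bash
python3 -c "
from rig import bot
print(bot.hand_in()); print(bot.read_state()['time_s'])"
```

```text
the job is handed in; nothing more can be done
None
the job is handed in; nothing more can be done
```

I carried the unit by its orange handle to the bracket mouth, pushed it home against the red stop (about 10 N), and let go. Then I drew the green cover off (8.9 N measured part-way up) and set it on the tray floor. Last, I pressed the button until it bottomed at z = 74 mm, about 30 N at the tool. I handed in after about 32 s, and no verdict is reported.

**Last checks:**
- **Cover:** upright at about (0.648, 0.029), roughly 4 mm from the tray's centre. Its top is at 84–85 mm, which puts the rim on the tray floor.
- **Button:** back up, its top at about 80 mm.
- **Unit:** seated under the lips, nose at the stop.
- **Bystanders:** all look unmoved in both views.
- **Tool:** clear, 0.2 m above the counter.

**What disagreed or went wrong:**
- **Bracket position:** my first estimate of the bracket's origin was about 3 mm short along its x axis compared with where the unit stopped. That is within the tolerance, but I did not re-measure the unit's pose in the bracket after the button press.
- **First push in:** it caught on the left guide and the gripper tilted about 4°. I backed off, moved the unit sideways a few millimetres, and it went in cleanly. The covered unit looked level in the picture, but I did not measure its tilt at that point.

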